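# Load and plug the spools, then turn on the purge gas

## Task

Get the stainless spools ready for welding: stand every spool from the black mat upright on the aluminium purge bed, wholly on it, and lift orange plugs up and off the rack's pegs and set one fully home in the open tube of each spool, lip flat on the rim. When all are plugged, open the argon valve fully. Leave the spare plugs hanging on the rack, and do not disturb the other things on the table.

Things in the scene. Friction and masses are not known exactly. Their poses are not given: they have to be found in the camera images.
- spool1: a loose stainless spool standing on the black mat at the start: round flange 80 mm across and 10 mm thick with an upright open tube of 42 mm outside and 38 mm bore; 80 mm high over all, about 0.6 kg. Origin: centre of its underside, z up. The mouth is 80 mm above the origin, the bore 70 mm deep. Two to four of spool1..spool4 are present
- spool2: a loose stainless spool standing on the black mat at the start: round flange 80 mm across and 10 mm thick with an upright open tube of 42 mm outside and 38 mm bore; 80 mm high over all, about 0.6 kg. Origin: centre of its underside, z up. The mouth is 80 mm above the origin, the bore 70 mm deep. Two to four of spool1..spool4 are present
- spool3: a loose stainless spool standing on the black mat at the start: round flange 80 mm across and 10 mm thick with an upright open tube of 42 mm outside and 38 mm bore; 80 mm high over all, about 0.6 kg. Origin: centre of its underside, z up. The mouth is 80 mm above the origin, the bore 70 mm deep. Two to four of spool1..spool4 are present
- spool4: a loose stainless spool standing on the black mat at the start: round flange 80 mm across and 10 mm thick with an upright open tube of 42 mm outside and 38 mm bore; 80 mm high over all, about 0.6 kg. Origin: centre of its underside, z up. The mouth is 80 mm above the origin, the bore 70 mm deep. Two to four of spool1..spool4 are present
- plug1: orange rubber plug, 90 g, hung on a peg. Origin: centre of its small end; z up to the handle. Tapers from 24 mm across at z=0 to 35 at z=33; lip 46 mm across at z=35-39 mm, rests on the tube's rim when home (origin then 45 mm above the spool's origin). On it a rectangular steel handle, 30 mm along y, 12 along x, z=39-81; its opening (20 wide, z=39-75 mm) takes the peg along x
- plug2: orange rubber plug, 90 g, hung on a peg. Origin: centre of its small end; z up to the handle. Tapers from 24 mm across at z=0 to 35 at z=33; lip 46 mm across at z=35-39 mm, rests on the tube's rim when home (origin then 45 mm above the spool's origin). On it a rectangular steel handle, 30 mm along y, 12 along x, z=39-81; its opening (20 wide, z=39-75 mm) takes the peg along x
- plug3: orange rubber plug, 90 g, hung on a peg. Origin: centre of its small end; z up to the handle. Tapers from 24 mm across at z=0 to 35 at z=33; lip 46 mm across at z=35-39 mm, rests on the tube's rim when home (origin then 45 mm above the spool's origin). On it a rectangular steel handle, 30 mm along y, 12 along x, z=39-81; its opening (20 wide, z=39-75 mm) takes the peg along x
- plug4: orange rubber plug, 90 g, hung on a peg. Origin: centre of its small end; z up to the handle. Tapers from 24 mm across at z=0 to 35 at z=33; lip 46 mm across at z=35-39 mm, rests on the tube's rim when home (origin then 45 mm above the spool's origin). On it a rectangular steel handle, 30 mm along y, 12 along x, z=39-81; its opening (20 wide, z=39-75 mm) takes the peg along x
- rack: blue plug rack, fixed; origin on the table; pegs point to its -x. Four pegs, 8 mm thick, at y=-127.5, -42.5, 42.5, 127.5 mm, axis 205 mm up: level from the bar at x=134 to x=52 mm, then turned up to the tip at x=46, 219 mm up (10 mm above the level part). Plugs hang at x about 80 mm. Bar x=134-146 mm, top 216 mm up; posts at x=140, y=+-168 mm, 217 high
- bed: the purge bed, fixed: a flat aluminium gas box 300 x 300 mm, 30 mm high, with a grey drilled top; origin in the middle of its underside, sides along x and y. Empty at the start
- mat: black rubber mat, fixed, 280 x 280 mm, 4 mm thick; origin in the middle of its underside. The spools wait on it
- valve (a joint): the argon valve's handle angle in rad: 0 = shut (handle across the pipe), 1.571 = fully open (handle in line with the pipe, at its stop). It grows anticlockwise seen from above, stays where it is left, and takes about 2 N at the handle's end; at the start it stands anywhere from 0 to 0.2
- valve_pivot (a point): the point on the upright axis of the valve's handle, in the middle of the handle's thickness, 85 mm above the table; its axes are fixed with the pipe, which runs along x; the shut handle points along +y, the open one along -x. The pipe legs are at x = +-55 mm and everything but the handle ends 64 mm above the table (stem: 82 mm)
- valve_grip (a point): the middle of the red sleeve on the valve's handle, 60 mm out from the pivot; the sleeve is 14 mm wide, 12 mm thick and reaches from 22 to 90 mm out
- magnet: red magnetic welding square, 60 x 60 mm, 14 mm high, lying in front of the rack; bystander
- tin: round green tin with a pale lid, 66 mm across, 36 mm high; bystander
- jar: glass jar with a blue lid, 48 mm across, 75 mm high; bystander
Not all that is in view belongs to the job. Leave any pink or yellow look-alike of the plug4 alone. Leave any green look-alike of the spool3 alone.

How it is judged:
By the outcome, as a careful person would: the job done as asked, in the order asked, and still so for the second after the job is handed in, with the robot touching nothing.
Of spool1, spool2, spool3, spool4 only 2 to 4 are there at a start; the rules pass over those that are not, and their reading is None.
At some moment in a run one of spool1, spool2, spool3, spool4 may be knocked a few centimetres aside while the robot is not near it.
It also fails if it takes over 210 s, if anything falls off the work surface, if the arm or the gripper's body presses on something with over 40 N, if the wrist force passes 120 N, or if a joint passes its speed limit or range.

## Robot

A 6-joint arm with a two-finger parallel gripper is mounted at the origin on the work surface. World frame = base frame: x ahead of the robot, y to its left, z up, the work surface at z = 0. Lengths are in m, angles in rad, forces in N, time in s.
With the tool pointing down it reaches from about 0.3 to 0.775 m from the base axis. Payload 14.6 kg.
Tool frame: the origin (TCP) lies midway between the tips of the shut fingers; the grasp point (between the pads) lies 19 mm behind it; z points along the fingers, y is the line along which they close (so a half turn about z gives the same grasp; the last joint's range is limited). The gripper opens to 94 mm and grips with 3 to 60 N. Pads are 16 mm wide; open, the fingers measure 119 mm over their backs; the gripper's body (75 mm by 177 mm) begins 78 mm behind the grasp point.
Start: joints at [1.224, 0.3, 1.521, -0, 1.321, -0.067], TCP at [0.152, 0.529, 0.205] pointing down, gripper open.
Joint ranges: [-3.03, 3.03], [-0.79, 2.21], [0.23, 2.52], [-1.04, 4.18], [0, 3.07], [-2.55, 2.55]. Speed limits (rad/s): [2.22, 2.22, 2.57, 3.14, 3.14, 3.14].

## Interface

Orientations are given as a rotation vector (axis times angle).
In Python, from station import arm, read_camera, camera_params, job, outline_of, spot_point gives the robot as it stands.
- The arm moves only by the tool step_arm, never from a script. Its arguments are lists of equal length, an entry for each row: "translation": the shift along the tool's x, y, z in mm, a list of three; "twist": the turn, a rotation vector about the tool's x, y, z in degrees, a list of three; "claw": the opening, from 0 (shut) to 1 (fully open). A call has 1 to 8 rows; each row shifts and turns the commanded pose from where the row before left it, along the tool's axes as they then stand; what a row does not reach is not made up. A row lasts 1/8 s, in which the tool goes at most 62.5 mm and 10.7 degrees, less where a joint would pass 70% of its speed; a pose out of reach is approached as far as the arm can. A call with a gripper value outside its range is refused whole. The fingers move at their own pace and stop on an object; the grip force is fixed at half the most. Time passes only in rows, so rows that do not move let the fingers close. It gives the time, the measured TCP pose, the force, the opening and the grip force at its end, in the units of the state.
- arm.get_obs(): the state, without advancing time (a new reading comes with each control period).
- read_camera(name): name is "scene" or "side" or "wrist"; returns (picture, depth): 400x640x3 uint8, blue, green, red; 400x640 float32, m along the optical axis (not along the pixel's ray), 0 where there is no reading.
- camera_params(name): a dict with "fov_y" (degrees; the focal length in pixels is half the picture's height over the tangent of half this angle, whatever the lens; pixels are square), "cx", "cy" (the principal point, pixels), "R" (3x3) and "t" (3): a world point X has camera coordinates R X + t. Camera axes: x right, y down, z forward; pixel columns grow to the right and rows downward; lengths in m; the calibration is good to about 2 mm. A picture is of the moment at which its call begins: read the wrist's pose just before it. camera_params takes no time and is no camera call; for the wrist camera it gives the pose at the moment of the call.
- job.finish_job(): hands the job in; it is judged then, once.
Trained networks look in the newest picture that a camera, given by its name, has taken for a name from the list of things; names that differ only in an ending like _2 or _b are one class to them, and where a whole thing is asked for, a point or a joint stands for the part that bears it (a point fixed in the world has none). Each returns a list of dicts, best first, with "p" (0 to 1); they miss things now and then, are a little off and sometimes report something else, mostly with a low value. They report only what shows in the picture. A call takes as long as a camera call. They do not tell look-alikes from the thing itself.
- outline_of(query, camera): "region" (400x640 bool, what is visible of it) and "box" ([left, top, right, bottom] in pixels, round what is visible of it).
- spot_point(query, camera): "xy" ([column, row] in pixels: a listed point, or the origin of a listed thing).
The state is a dict: "time_s": time; "joint_positions": joint angles; "joint_velocities": joint speeds; "joint_torque": joint torques, N m; "ee_pos": TCP position; "eef_rot": TCP orientation; "force": force on the tool from outside, world axes, zero at the start; "moment": the same for the moment, N m; "finger_gap": finger opening in m; "grasp_force": force on a finger pad.
Only numpy, scipy, OpenCV 4.12 (cv2) and the standard library are available. Lean on these libraries where they do the work, as an engineer would, in place of code of your own. Each camera call takes 0.05 s, during which the arm holds its last target. There are 200 camera calls.

## Working session

There is one attempt and no reset: what is moved stays moved. The work goes in short steps, Python scripts to look and compute and a tool call to move; the robot and the scene stay as the last step left them, time stands still between calls to the robot, and variables do not carry over. Pictures are saved under pics/ and viewed, at most 14 in all, crops included, and the job is handed in when it is done.

Besides the shell and the picture viewer there is one more tool, called after ">>>" in YAML: its name, and indented under it one key for each argument. step_arm: Moves the arm, as the interface text tells. Its arguments: {"type":"object","properties":{"translation":{"type":"array"},"twist":{"type":"array"},"claw":{"type":"array"}},"required":["translation","twist","claw"]}

```bash
mkdir -p pics; ls; cat > h.py <<'E'
import numpy as np, cv2
from station import arm, read_camera, camera_params, job, outline_of, spot_point
from scipy.spatial.transform import Rotation as Ro
def world(cam,depth,P=None):
    P=P or camera_params(cam); f=200/np.tan(np.radians(P["fov_y"])/2)
    v,u=np.mgrid[0:400,0:640]
    X=np.stack([(u-P["cx"])/f*depth,(v-P["cy"])/f*depth,depth],-1)
    W=(X-np.array(P["t"]))@np.array(P["R"])
    W[depth<=0]=np.nan
    return W
def proj(cam,X,P=None):
    P=P or camera_params(cam); f=200/np.tan(np.radians(P["fov_y"])/2)
    c=np.array(P["R"])@np.array(X)+np.array(P["t"])
    return [round(f*c[0]/c[2]+P["cx"]),round(f*c[1]/c[2]+P["cy"])]
E
python3 - <<'E'
from h import *
o=arm.get_obs(); print(o["time_s"],o["ee_pos"],o["eef_rot"],o["force"])
for c in ["scene","side","wrist"]:
    im,d=read_camera(c); cv2.imwrite(f"pics/{c}0.png",im); np.savez(f"{c}0.npz",im=im,d=d)
    W=world(c,d); p=camera_params(c); print(c,p["fov_y"],-np.array(p["R"]).T@np.array(p["t"]))
    if c!="wrist":
      for q in ["spool1","plug1","rack","bed","mat","valve","valve_pivot","valve_grip","magnet","tin","jar"]:
        for r in (spot_point(q,c) if q.startswith("valve_") else outline_of(q,c)):
            if r["p"]<.2: continue
            if "xy" in r:
                x,y=map(int,np.round(r["xy"])); print(q,round(r["p"],2),r["xy"],W[min(y,399),min(x,639)].round(3))
            else:
                w=W[r["region"]]; print(q,round(r["p"],2),np.round(r["box"]).astype(int).tolist(),np.nanmedian(w,0).round(3),np.nanpercentile(w,3,axis=0).round(3),np.nanpercentile(w,97,axis=0).round(3))
E
```

```text
pics
0.0 [0.15180957 0.52836449 0.2048733 ] [-4.38076082e-01 -3.11065252e+00  1.80509479e-03] [-1.0401191   0.85212601 -0.88994571]
scene 50.97970763101764 [ 1.34058007 -0.11246221  1.00364241]
spool1 0.83 [250, 160, 270, 187] [ 0.461 -0.164  0.034] [ 0.425 -0.196  0.01 ] [ 0.483 -0.135  0.083]
spool1 0.74 [156, 244, 187, 282] [ 0.724 -0.424  0.016] [ 0.689 -0.461  0.003] [ 0.748 -0.394  0.079]
spool1 0.58 [214, 164, 240, 193] [ 0.461 -0.268  0.022] [ 0.42  -0.304  0.004] [ 0.483 -0.236  0.082]
spool1 0.58 [208, 194, 240, 228] [ 0.585 -0.285  0.018] [ 0.541 -0.322  0.004] [ 0.608 -0.253  0.082]
spool1 0.52 [248, 195, 273, 215] [ 0.572 -0.193  0.026] [ 0.552 -0.215  0.002] [ 0.695 -0.139  0.175]
plug1 0.84 [393, 215, 409, 242] [0.707 0.212 0.039] [ 0.656  0.194 -0.001] [0.724 0.25  0.081]
plug1 0.75 [251, 198, 267, 217] [ 0.696 -0.162  0.175] [ 0.673 -0.181  0.17 ] [ 0.704 -0.144  0.216]
plug1 0.74 [354, 183, 366, 200] [0.679 0.088 0.174] [0.656 0.072 0.169] [0.693 0.111 0.215]
plug1 0.72 [288, 193, 302, 211] [ 0.692 -0.082  0.186] [ 0.672 -0.095  0.169] [ 0.697 -0.06   0.215]
plug1 0
[... 2688 characters left out ...]
 -0.181  0.005] [ 0.369 -0.346  0.001] [ 0.638 -0.083  0.009]
valve 0.67 [351, 232, 371, 260] [0.478 0.038 0.09 ] [0.443 0.004 0.065] [0.512 0.068 0.095]
valve_pivot 0.78 [354.6, 237.1] [0.498 0.017 0.089]
valve_grip 0.7 [363.1, 247.8] [0.464 0.047 0.093]
magnet 0.54 [307, 227, 329, 251] [ 0.61  -0.001  0.014] [ 0.59  -0.027  0.002] [0.642 0.041 0.018]
tin 0.84 [393, 152, 419, 172] [ 0.517 -0.428  0.034] [ 0.49  -0.471  0.005] [ 0.546 -0.411  0.04 ]
tin 0.5 [320, 168, 446, 256] [ 0.5   -0.184  0.005] [ 0.37  -0.346  0.001] [ 0.638 -0.083  0.009]
jar 0.65 [263, 362, 285, 399] [0.49  0.441 0.068] [0.474 0.415 0.015] [0.513 0.455 0.078]
wrist 62.26822316867108 [0.0736862  0.55048146 0.38441704]
```

View pics/scene0.png

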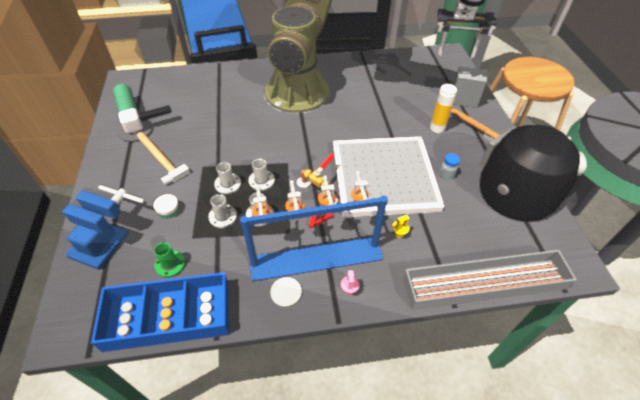

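View pics/side0.png

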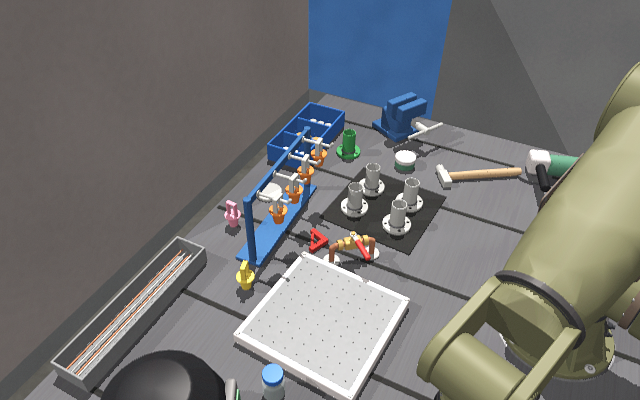

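The scene camera shows four steel spools on the mat, at about (223,177), (261,172), (222,210) and (258,210). Look-alikes are a green spool (168,258), a pink plug (350,283) and a yellow plug (401,226). The four orange plugs on the rack are at (259,208), (295,202), (327,193) and (360,192). There are four spools for four plugs, so no plug is spare. In the side view, the handle of the brass valve is at (360,245). Next I'll measure precisely.

```bash
cat >> h.py <<'E'
from scipy.optimize import least_squares
def circ(p,r):
    s=least_squares(lambda c:np.hypot(p[:,0]-c[0],p[:,1]-c[1])-r,np.median(p,0),loss="soft_l1",f_scale=.002)
    return s.x,np.sqrt(np.mean(s.fun**2))
def rims(W,im,zlo,zhi,box):
    "clusters of grey points at rim height -> centres"
    sat=im.max(-1).astype(int)-im.min(-1)
    with np.errstate(invalid="ignore"):
        m=(W[...,2]>zlo)&(W[...,2]<zhi)&(W[...,0]>box[0])&(W[...,0]<box[1])&(W[...,1]>box[2])&(W[...,1]<box[3])&(sat<60)
    n,l=cv2.connectedComponents(cv2.dilate(m.astype(np.uint8),np.ones((3,3))))
    out=[]
    for i in range(1,n):
        p=W[m&(l==i)]
        if len(p)>12: c,e=circ(p[:,:2],.020); out.append((c.round(4).tolist(),round(e,4),len(p),round(float(np.median(p[:,2])),4)))
    return out
E
python3 - <<'E'
from h import *
for c in ["scene","side"]:
    z=np.load(c+"0.npz"); im,d=z["im"],z["d"]; W=world(c,d); hsv=cv2.cvtColor(im,cv2.COLOR_BGR2HSV)
    print(c,"mat",rims(W,im,.074,.09,(.35,.68,-.4,-.06)))
    fin=np.isfinite(W[...,2])
    def rect(m,name):
        m=cv2.morphologyEx(m.astype(np.uint8),cv2.MORPH_OPEN,np.ones((2,2)))>0
        p=W[m][:,:2]; print(name,len(p),cv2.minAreaRect((p*1000).astype(np.float32)))
    x,y,zz=W[...,0],W[...,1],W[...,2]
    rect(fin&(zz>.026)&(zz<.036)&(x>.3)&(x<.68)&(y>.05)&(y<.40)&(hsv[...,1]<60),"bed")
    blue=(hsv[...,0]>100)&(hsv[...,0]<125)&(hsv[...,1]>120)
    m=fin&blue&(zz>.19)&(zz<.225)&(x>.6)&(x<.9)&(y>-.25)&(y<.2); p=W[m]; print("bar",p.mean(0),np.polyfit(p[:,1],p[:,0],1), p[:,1].min(),p[:,1].max())
    ora=(hsv[...,0]>3)&(hsv[...,0]<18)&(hsv[...,1]>130)
    m=fin&ora&(zz>.13)&(zz<.185)&(x>.6)&(x<.75)
    n,l=cv2.connectedComponents(m.astype(np.uint8))
    for i in range(1,n):
        q=W[(l==i)&m]; t=q[q[:,2]>.166]
        if len(t)>15: cc,e=circ(t[:,:2],.023); print("plug",len(t),t[:,:2].mean(0),cc,e,np.median(t[:,2]))
    red=((hsv[...,0]<5)|(hsv[...,0]>174))&(hsv[...,1]>150)&fin&(zz>.078)&(zz<.1)&(x>.4)&(x<.6)&(y>-.08)&(y<.12)
    p=W[red]; u,s,v=np.linalg.svd(p[:,:2]-p[:,:2].mean(0)); print("handle",len(p),p.mean(0),v[0]); t=(p[:,:2]-p[:,:2].mean(0))@v[0]; print(t.min(),t.max())
    br=(hsv[...,0]>8)&(hsv[...,0]<28)&(hsv[...,1]>70)&fin&(zz>.02)&(zz<.075)&(x>.4)&(x<.62)&(y>-.1)&(y<.12)
    p=W[br]; u,s,v=np.linalg.svd(p[:,:2]-p[:,:2].mean(0)); print("pipe",len(p),p.mean(0),v[0],s)
    ims=im[120:290,180:450] if c=="scene" else im[130:300,210:450]
    cv2.imwrite(f"pics/{c}c.png",cv2.resize(ims,None,fx=3 if c=="side" else 2.9,fy=3,interpolation=cv2.INTER_CUBIC))
E
```

```text
scene mat [([0.4464, -0.1644], np.float64(0.0016), 74, 0.08), ([0.4468, -0.2706], np.float64(0.0014), 71, 0.08), ([0.581, -0.1777], np.float64(0.0012), 30, 0.08), ([0.572, -0.286], np.float64(0.0013), 81, 0.0797)]
bed 5543 ((522.7814331054688, 215.6160888671875), (43.474090576171875, 550.93701171875), 49.14168167114258)
bar [ 0.74408993 -0.04314923  0.21025822] [-0.04501247  0.74214767] -0.20873402122336127 0.14245226218832888
plug 49 [0.67508839 0.08379761] [0.68003015 0.10074195] 0.0059283192857593385 0.17176528666354374
plug 52 [ 0.67951598 -0.00521379] [ 0.68521316 -0.02606694] 0.007490654494925907 0.17237561349601316
plug 40 [ 0.68989023 -0.0899054 ] [ 0.69322732 -0.11136825] 0.00572184725220781 0.1722470679222495
plug 43 [ 0.69171458 -0.14990721] [ 0.69229745 -0.1700608 ] 0.004482671978809881 0.17233886449618924
plug 18 [ 0.69235545 -0.06034152] [ 0.67847775 -0.07813633] 0.002377903827997875 0.17125854087597064
plug 26 [ 0.69665545 -0.17612376] [ 0.70278669 -0.19722588] 0.003830594528672306 0.1723817180766956
handle 71 [0.46907207 0.04253675 0.08880726] [ 0.75676657 -0.65368521
[... 479 characters left out ...]
.73438973 -0.00579221  0.21178675] [-0.04451463  0.73413189] -0.2056859902037248 0.15046625955589427
plug 65 [ 0.68741139 -0.14859395] [ 0.69028784 -0.1626185 ] 0.006404587021898103 0.17309768484712618
plug 67 [ 0.68335023 -0.06585917] [ 0.69042952 -0.07520496] 0.006250362244842762 0.17360876514650422
plug 74 [0.67166259 0.0201051 ] [0.6804993  0.00751356] 0.006286280328559808 0.17329536433986742
plug 77 [0.66827296 0.10526711] [0.68301044 0.09585288] 0.006011721643212275 0.1730360829882978
handle 81 [0.46307858 0.05104805 0.08993094] [-0.7568065   0.65363898]
-0.03542900893191258 0.029190249013542578
pipe 438 [0.50913196 0.01557546 0.05700762] [0.75185754 0.6593256 ] [0.79028337 0.12881852]
```

View pics/sidec.png

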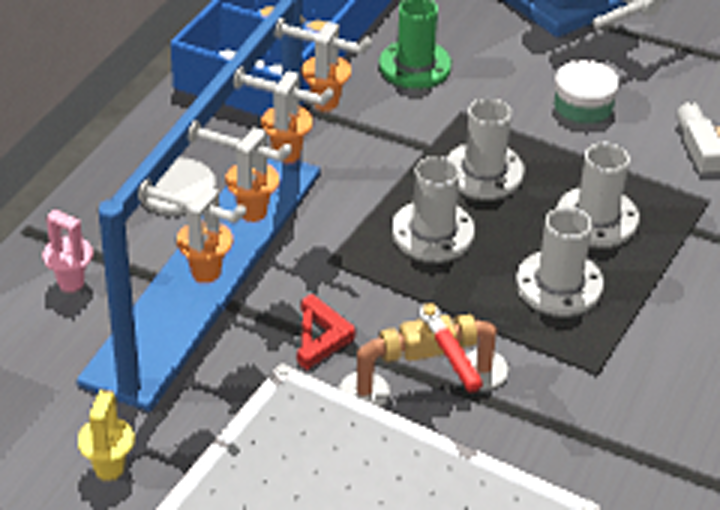

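The side crop confirms the four grey spools on the mat, the four orange plugs on the pegs, and a valve handle near shut. The green, pink and yellow copies stand apart and I'll leave them alone. Now I'll square up the tool and move over the first spool.

>>> step_arm:
  translation:
    - [0,0,0]
    - [0,0,0]
    - [-40,-45,0]
    - [-40,-45,0]
    - [-40,-45,0]
    - [-40,-45,0]
    - [-40,-45,0]
    - [-40,-45,0]
  twist:
    - [0,0,-8]
    - [0,0,-8]
    - [0,0,0]
    - [0,0,0]
    - [0,0,0]
    - [0,0,0]
    - [0,0,0]
    - [0,0,0]
  claw: [1,1,1,1,1,1,1,1]

```text
time_s: 2.25
ee_pos: [0.3928, 0.2569, 0.2057]
eef_rot: [0.001, 3.141, 0.001]
force: [0.7, 1.2, -0.7]
finger_gap: 0.0939
grasp_force: 0.0
```

>>> step_arm:
  translation:
    - [-7,-50,0]
    - [-7,-50,0]
    - [-7,-50,0]
    - [-7,-50,0]
    - [-7,-50,0]
    - [-7,-50,0]
    - [-7,-50,0]
    - [-5,-50,0]
  twist:
    - [0,0,0]
    - [0,0,0]
    - [0,0,0]
    - [0,0,0]
    - [0,0,0]
    - [0,0,0]
    - [0,0,0]
    - [0,0,0]
  claw: [1,1,1,1,1,1,1,1]

```text
time_s: 3.25
ee_pos: [0.4455, -0.1433, 0.2056]
eef_rot: [0.001, 3.141, -0.0]
force: [1.2, -0.1, -0.0]
finger_gap: 0.094
grasp_force: 0.0
```

```bash
cat >> h.py <<'E'
def pose():
    o=arm.get_obs(); R=Ro.from_rotvec(o["eef_rot"]).as_matrix()
    print("t",round(o["time_s"],2),"tcp",(np.array(o["ee_pos"])*1000).round(1),"xang",round(np.degrees(np.arctan2(R[1,0],R[0,0])),2),"tilt",round(np.degrees(np.arccos(-R[2,2])),2),"F",np.round(o["force"],1),"gap",round(o["finger_gap"]*1000,1),"gf",round(o["grasp_force"],1),"q6",round(o["joint_positions"][5],2))
    return np.array(o["ee_pos"]),R
def look(cam,zlo,zhi,box,save=None):
    P=camera_params(cam); im,d=read_camera(cam)
    if save: cv2.imwrite(f"pics/{save}.png",im)
    W=world(cam,d,P); return im,W,rims(W,im,zlo,zhi,box)
E
python3 - <<'E'
from h import *
pose()
im,W,r=look("wrist",.076,.092,(.35,.68,-.4,-.06),"w1")
for a in r: print("wrist",a)
for c in ["side","scene"]:
    im,W,r=look(c,.074,.09,(.35,.68,-.4,-.06))
    for a in r: print(c,a)
z=np.load("scene0.npz"); W=world("scene",z["d"]); im=z["im"]
m=outline_of("bed","scene")[0]["region"]
z=np.load("scene0.npz")
for c in ["side","scene"]:
    z=np.load(c+"0.npz"); W=world(c,z["d"]); im=z["im"]; b=(im.min(-1)>150)&np.isfinite(W[...,2])&(abs(W[...,2]-.031)<.006)&(W[...,0]>.3)&(W[...,0]<.67)&(W[...,1]>.05)&(W[...,1]<.4)
    n,l,s,_=cv2.connectedComponentsWithStats(b.astype(np.uint8)); k=1+s[1:,4].argmax()
    print(c,cv2.minAreaRect((W[l==k][:,:2]*1000).astype(np.float32)))
E
```

```text
t 3.25 tcp [ 445.5 -143.3  205.6] xang 179.96 tilt 0.03 F [ 1.2 -0.1 -0. ] gap 94.0 gf 0.0 q6 -1.96
wrist ([0.4419, -0.2671], np.float64(0.0007), 546, 0.0823)
wrist ([0.4418, -0.1614], np.float64(0.0007), 410, 0.0829)
wrist ([0.5762, -0.1743], np.float64(0.0007), 325, 0.0816)
side ([0.5697, -0.2807], np.float64(0.0022), 94, 0.0804)
side ([0.4449, -0.2649], np.float64(0.0022), 97, 0.0811)
side ([0.5789, -0.1723], np.float64(0.0021), 101, 0.0804)
side ([0.4444, -0.1593], np.float64(0.0019), 109, 0.0808)
scene ([0.4468, -0.1644], np.float64(0.0016), 71, 0.0806)
scene ([0.4465, -0.2706], np.float64(0.0016), 74, 0.0794)
scene ([0.5816, -0.1767], np.float64(0.0012), 36, 0.0795)
scene ([0.572, -0.2859], np.float64(0.0014), 80, 0.0793)
side ((480.42132568359375, 228.561279296875), (304.6283264160156, 301.3994445800781), 85.86297607421875)
scene ((481.82257080078125, 223.58477783203125), (300.35772705078125, 303.5128173828125), 85.73995971679688)
```

View pics/w1.png

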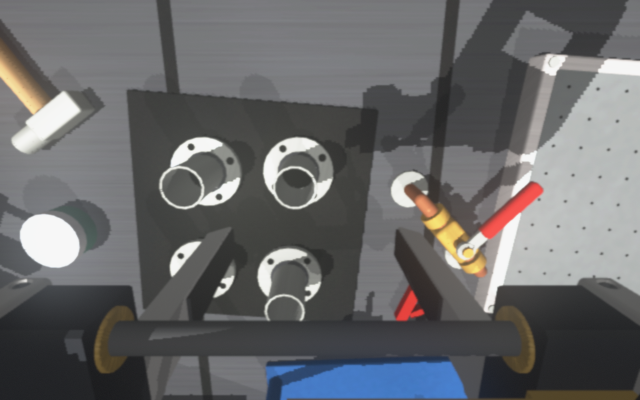

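The wrist view shows all four spool rims, at (182,187), (295,187), (285,308) and (200,268 partly hidden), with the bed on the right. They agree with the other cameras to within 3 mm. I'll grasp spool A.

>>> step_arm:
  translation:
    - [2.5,-18,0]
    - [0,0,54]
    - [0,0,54]
    - [0,0,54]
    - [0,0,0]
    - [0,0,0]
    - [0,0,0]
    - [0,0,0]
  twist:
    - [0,0,0]
    - [0,0,0]
    - [0,0,0]
    - [0,0,0]
    - [0,0,0]
    - [0,0,0]
    - [0,0,0]
    - [0,0,0]
  claw: [1,1,1,1,1,0,0,0]

```text
time_s: 4.45
ee_pos: [0.4437, -0.1598, 0.0448]
eef_rot: [0.001, 3.139, -0.002]
force: [0.8, -0.4, -0.1]
finger_gap: 0.0676
grasp_force: 0.0
```

>>> step_arm:
  translation:
    - [0,0,0]
    - [0,0,0]
    - [0,0,0]
    - [0,0,-20]
    - [0,0,-50]
    - [0,0,-50]
    - [0,0,0]
    - [0,0,0]
  twist:
    - [0,0,0]
    - [0,0,0]
    - [0,0,0]
    - [0,0,0]
    - [0,0,0]
    - [0,0,0]
    - [0,0,0]
    - [0,0,0]
  claw: [0,0,0,0,0,0,0,0]

```text
time_s: 5.45
ee_pos: [0.4422, -0.1592, 0.1618]
eef_rot: [-0.001, -3.139, -0.002]
force: [0.4, 0.1, -6.5]
finger_gap: 0.0422
grasp_force: 30.0
```

>>> step_arm:
  translation:
    - [-14,52,0]
    - [-14,52,0]
    - [-14,52,0]
    - [-14,52,0]
    - [-14,52,0]
    - [-14,52,0]
    - [-14,52,0]
    - [-14,52,0]
  twist:
    - [0,0,0]
    - [0,0,0]
    - [0,0,0]
    - [0,0,0]
    - [0,0,0]
    - [0,0,0]
    - [0,0,0]
    - [0,0,0]
  claw: [0,0,0,0,0,0,0,0]

```text
time_s: 6.45
ee_pos: [0.5546, 0.2578, 0.1606]
eef_rot: [-0.001, -3.138, 0.003]
force: [0.9, -0.7, -6.2]
finger_gap: 0.0421
grasp_force: 30.0
```

>>> step_arm:
  translation:
    - [0,45,0]
    - [0,0,0]
    - [0,0,40]
    - [0,0,30]
    - [0,0,14]
    - [0,0,5]
    - [0,0,0]
    - [0,0,0]
  twist:
    - [0,0,0]
    - [0,0,0]
    - [0,0,0]
    - [0,0,0]
    - [0,0,0]
    - [0,0,0]
    - [0,0,0]
    - [0,0,0]
  claw: [0,0,0,0,0,0,0,0]

```text
time_s: 7.45
ee_pos: [0.5557, 0.3015, 0.0755]
eef_rot: [0.001, 3.14, 0.001]
force: [0.2, -0.1, -5.0]
finger_gap: 0.0415
grasp_force: 30.0
```

```bash
python3 - <<'E'
from h import *
pose()
print(look("side",.10,.13,(.33,.65,.07,.38))[2])
im,W,r=look("scene",.10,.13,(.33,.65,.07,.38)); print(r)
E
```

```text
t 7.45 tcp [555.7 301.5  75.5] xang 179.97 tilt 0.09 F [ 0.2 -0.1 -5. ] gap 41.5 gf 30.0 q6 -1.13
[([0.5555, 0.3036], np.float64(0.007), 143, 0.112)]
[([0.5594, 0.2979], np.float64(0.0064), 194, 0.111)]
```

>>> step_arm:
  translation:
    - [0,0,2.5]
    - [0,0,1.5]
    - [0,0,0]
    - [0,0,0]
    - [0,0,0]
    - [0,0,0]
    - [0,0,0]
    - [0,0,0]
  twist:
    - [0,0,0]
    - [0,0,0]
    - [0,0,0]
    - [0,0,0]
    - [0,0,0]
    - [0,0,0]
    - [0,0,0]
    - [0,0,0]
  claw: [0,0,0,0,1,1,1,1]

```text
time_s: 8.55
ee_pos: [0.5554, 0.3014, 0.0706]
eef_rot: [0.001, 3.141, 0.0]
force: [-0.5, 0.1, -0.5]
finger_gap: 0.0782
grasp_force: 0.0
```

>>> step_arm:
  translation:
    - [0,0,0]
    - [0,0,0]
    - [0,0,-50]
    - [0,0,-50]
    - [0,0,-30]
    - [0,-50,0]
    - [0,-55,0]
    - [0,-55,0]
  twist:
    - [0,0,0]
    - [0,0,0]
    - [0,0,0]
    - [0,0,0]
    - [0,0,0]
    - [0,0,0]
    - [0,0,0]
    - [0,0,0]
  claw: [1,1,1,1,1,1,1,1]

```text
time_s: 9.55
ee_pos: [0.5549, 0.1398, 0.2006]
eef_rot: [0.0, 3.141, 0.0]
force: [0.7, 0.5, -0.3]
finger_gap: 0.0941
grasp_force: 0.0
```

```bash
cat >> h.py <<'E'
def spools(save=None):
    pose()
    for c in ["side","scene","wrist"]:
        P=camera_params(c); im,d=read_camera(c); W=world(c,d,P)
        if save: cv2.imwrite(f"pics/{save}_{c}.png",im)
        for n,z,b in [("mat",.0825,(.35,.68,-.42,-.04)),("bed",.1095,(.33,.65,.07,.38))]:
            for a in rims(W,im,z-.008,z+.008,b):
                if a[1]<.005: print(c,n,a[0],a[1].round(4),a[2],a[3])
E
python3 - <<'E'
from h import *
spools()
E
```

```text
t 9.55 tcp [554.9 139.8 200.6] xang 179.99 tilt 0.02 F [ 0.7  0.5 -0.3] gap 94.1 gf 0.0 q6 -1.39
side mat [0.5693, -0.2815] 0.002 85 0.0809
side mat [0.445, -0.2656] 0.002 94 0.0804
side mat [0.5792, -0.1718] 0.002 99 0.0808
side bed [0.556, 0.3036] 0.001 141 0.1082
scene mat [0.4467, -0.2708] 0.0017 73 0.0791
scene mat [0.581, -0.177] 0.0014 31 0.0799
scene mat [0.5722, -0.2857] 0.0013 83 0.0797
scene bed [0.5585, 0.2982] 0.0015 63 0.1062
wrist mat [0.5768, -0.1739] 0.0008 342 0.0796
wrist bed [0.554, 0.3008] 0.0007 819 0.1078
```

>>> step_arm:
  translation:
    - [14,-51,0]
    - [14,-51,0]
    - [14,-51,0]
    - [14,-51,0]
    - [14,-51,0]
    - [14,-51,0]
    - [14,-51,0]
    - [14,-50,0]
  twist:
    - [0,0,0]
    - [0,0,0]
    - [0,0,0]
    - [0,0,0]
    - [0,0,0]
    - [0,0,0]
    - [0,0,0]
    - [0,0,0]
  claw: [1,1,1,1,1,1,1,1]

```text
time_s: 10.7
ee_pos: [0.443, -0.2664, 0.2006]
eef_rot: [-0.001, 3.141, -0.0]
force: [0.9, -0.1, -0.2]
finger_gap: 0.0941
grasp_force: 0.0
```

```bash
python3 - <<'E'
from h import *
spools()
E
```

```text
t 10.7 tcp [ 443.  -266.4  200.6] xang -179.97 tilt 0.03 F [ 0.9 -0.1 -0.2] gap 94.1 gf 0.0 q6 -2.18
side mat [0.5699, -0.2806] 0.0022 83 0.0804
side mat [0.4445, -0.2661] 0.0021 97 0.0803
side mat [0.579, -0.172] 0.002 98 0.0806
side bed [0.556, 0.3033] 0.0012 132 0.1085
scene mat [0.4467, -0.271] 0.0014 76 0.0791
scene mat [0.5808, -0.1768] 0.0012 32 0.0798
scene mat [0.5719, -0.2859] 0.0013 79 0.0797
scene bed [0.5586, 0.2981] 0.0013 66 0.106
wrist mat [0.4416, -0.2678] 0.0007 463 0.0827
wrist mat [0.5669, -0.2832] 0.0007 426 0.0804
wrist mat [0.5764, -0.175] 0.0007 315 0.0805
```

>>> step_arm:
  translation:
    - [0,0,55]
    - [0,0,55]
    - [0,0,47]
    - [0,0,0]
    - [0,0,0]
    - [0,0,0]
    - [0,0,0]
    - [0,0,0]
  twist:
    - [0,0,0]
    - [0,0,0]
    - [0,0,0]
    - [0,0,0]
    - [0,0,0]
    - [0,0,0]
    - [0,0,0]
    - [0,0,0]
  claw: [1,1,1,1,0,0,0,0]

```text
time_s: 11.85
ee_pos: [0.4432, -0.2657, 0.0441]
eef_rot: [0.001, 3.141, -0.001]
force: [0.4, 0.4, 0.4]
finger_gap: 0.0577
grasp_force: 0.0
```

>>> step_arm:
  translation:
    - [0,0,0]
    - [0,0,0]
    - [0,0,-20]
    - [0,0,-50]
    - [0,0,-50]
    - [0,0,0]
    - [3,40,0]
    - [3,47,0]
  twist:
    - [0,0,0]
    - [0,0,0]
    - [0,0,0]
    - [0,0,0]
    - [0,0,0]
    - [0,0,0]
    - [0,0,0]
    - [0,0,0]
  claw: [0,0,0,0,0,0,0,0]

```text
time_s: 12.85
ee_pos: [0.4358, -0.1774, 0.1612]
eef_rot: [-0.003, -3.138, -0.003]
force: [0.7, 0.8, -5.2]
finger_gap: 0.0421
grasp_force: 30.0
```

>>> step_arm:
  translation:
    - [3,50,0]
    - [3,50,0]
    - [3,50,0]
    - [3,50,0]
    - [3,50,0]
    - [3,50,0]
    - [3,50,0]
    - [3,50,0]
  twist:
    - [0,0,0]
    - [0,0,0]
    - [0,0,0]
    - [0,0,0]
    - [0,0,0]
    - [0,0,0]
    - [0,0,0]
    - [0,0,0]
  claw: [0,0,0,0,0,0,0,0]

```text
time_s: 13.85
ee_pos: [0.412, 0.2227, 0.1614]
eef_rot: [-0.001, -3.139, 0.002]
force: [1.5, 0.2, -5.2]
finger_gap: 0.0426
grasp_force: 30.0
```

>>> step_arm:
  translation:
    - [0,40,0]
    - [0,37,0]
    - [0,0,0]
    - [0,0,40]
    - [0,0,30]
    - [0,0,14]
    - [0,0,7]
    - [0,0,2]
  twist:
    - [0,0,0]
    - [0,0,0]
    - [0,0,0]
    - [0,0,0]
    - [0,0,0]
    - [0,0,0]
    - [0,0,0]
    - [0,0,0]
  claw: [0,0,0,0,0,0,0,0]

```text
time_s: 14.85
ee_pos: [0.4135, 0.2984, 0.0706]
eef_rot: [0.001, 3.141, 0.0]
force: [0.5, 1.2, -5.4]
finger_gap: 0.0425
grasp_force: 30.0
```

>>> step_arm:
  translation:
    - [0,0,0]
    - [0,0,0]
    - [0,0,0]
    - [0,0,0]
    - [0,0,0]
    - [0,0,0]
    - [0,0,-50]
    - [0,0,-50]
  twist:
    - [0,0,0]
    - [0,0,0]
    - [0,0,0]
    - [0,0,0]
    - [0,0,0]
    - [0,0,0]
    - [0,0,0]
    - [0,0,0]
  claw: [0,0,1,1,1,1,1,1]

```text
time_s: 15.85
ee_pos: [0.413, 0.2983, 0.1716]
eef_rot: [-0.001, -3.141, 0.001]
force: [0.6, 1.0, -0.5]
finger_gap: 0.0937
grasp_force: 0.0
```

>>> step_arm:
  translation:
    - [0,0,-30]
    - [-10,-50,0]
    - [-20,-54,0]
    - [-20,-54,0]
    - [-20,-54,0]
    - [-20,-54,0]
    - [-20,-54,0]
    - [-20,-54,0]
  twist:
    - [0,0,0]
    - [0,0,0]
    - [0,0,0]
    - [0,0,0]
    - [0,0,0]
    - [0,0,0]
    - [0,0,0]
    - [0,0,0]
  claw: [1,1,1,1,1,1,1,1]

```text
time_s: 16.85
ee_pos: [0.5435, -0.0776, 0.2006]
eef_rot: [0.001, 3.141, -0.0]
force: [1.4, 0.5, -0.6]
finger_gap: 0.0941
grasp_force: 0.0
```

```bash
python3 - <<'E'
from h import *
spools()
E
```

```text
t 16.85 tcp [543.5 -77.6 200.6] xang 179.96 tilt 0.02 F [ 1.4  0.5 -0.6] gap 94.1 gf 0.0 q6 -1.78
side mat [0.5696, -0.2808] 0.0023 78 0.0799
side mat [0.5795, -0.1721] 0.0019 84 0.0809
side bed [0.556, 0.3034] 0.0011 133 0.1085
side bed [0.4147, 0.3009] 0.001 144 0.1082
scene mat [0.5813, -0.1769] 0.0012 34 0.0801
scene mat [0.572, -0.2858] 0.0012 73 0.0801
scene bed [0.417, 0.2954] 0.0014 58 0.1065
scene bed [0.5586, 0.2979] 0.0016 69 0.106
wrist mat [0.5673, -0.2824] 0.0007 763 0.0809
wrist mat [0.5766, -0.1739] 0.0006 405 0.0819
```

>>> step_arm:
  translation:
    - [-16.5,-48,0]
    - [-16.5,-48,0]
    - [0,0,55]
    - [0,0,55]
    - [0,0,47]
    - [0,0,0]
    - [0,0,0]
    - [0,0,0]
  twist:
    - [0,0,0]
    - [0,0,0]
    - [0,0,0]
    - [0,0,0]
    - [0,0,0]
    - [0,0,0]
    - [0,0,0]
    - [0,0,0]
  claw: [1,1,1,1,1,1,0,0]

```text
time_s: 18.0
ee_pos: [0.5771, -0.1717, 0.0459]
eef_rot: [0.0, 3.138, -0.002]
force: [-0.9, 0.0, -1.0]
finger_gap: 0.0775
grasp_force: 0.0
```

>>> step_arm:
  translation:
    - [0,0,0]
    - [0,0,0]
    - [0,0,0]
    - [0,0,0]
    - [0,0,-20]
    - [0,0,-50]
    - [0,0,-50]
    - [0,0,0]
  twist:
    - [0,0,0]
    - [0,0,0]
    - [0,0,0]
    - [0,0,0]
    - [0,0,0]
    - [0,0,0]
    - [0,0,0]
    - [0,0,0]
  claw: [0,0,0,0,0,0,0,0]

```text
time_s: 19.0
ee_pos: [0.5773, -0.1719, 0.1681]
eef_rot: [0.001, 3.135, -0.003]
force: [-0.1, -1.0, -6.5]
finger_gap: 0.0419
grasp_force: 30.0
```

>>> step_arm:
  translation:
    - [3,47,0]
    - [3,47,0]
    - [3,47,0]
    - [3,47,0]
    - [3,47,0]
    - [3,47,0]
    - [3,47,0]
    - [0,0,0]
  twist:
    - [0,0,0]
    - [0,0,0]
    - [0,0,0]
    - [0,0,0]
    - [0,0,0]
    - [0,0,0]
    - [0,0,0]
    - [0,0,0]
  claw: [0,0,0,0,0,0,0,0]

```text
time_s: 20.0
ee_pos: [0.5537, 0.1602, 0.1618]
eef_rot: [0.005, -3.138, -0.0]
force: [0.4, -0.5, -6.2]
finger_gap: 0.0425
grasp_force: 30.0
```

>>> step_arm:
  translation:
    - [0,-3,0]
    - [0,0,40]
    - [0,0,30]
    - [0,0,14]
    - [0,0,7]
    - [0,0,2]
    - [0,0,0]
    - [0,0,0]
  twist:
    - [0,0,0]
    - [0,0,0]
    - [0,0,0]
    - [0,0,0]
    - [0,0,0]
    - [0,0,0]
    - [0,0,0]
    - [0,0,0]
  claw: [0,0,0,0,0,0,0,0]

```text
time_s: 21.0
ee_pos: [0.5555, 0.1545, 0.0711]
eef_rot: [0.001, 3.141, 0.0]
force: [0.3, -0.2, -7.0]
finger_gap: 0.0422
grasp_force: 30.0
```

>>> step_arm:
  translation:
    - [0,0,0]
    - [0,0,0]
    - [0,0,0]
    - [0,0,0]
    - [0,0,0]
    - [0,0,-50]
    - [0,0,-50]
    - [0,0,-30]
  twist:
    - [0,0,0]
    - [0,0,0]
    - [0,0,0]
    - [0,0,0]
    - [0,0,0]
    - [0,0,0]
    - [0,0,0]
    - [0,0,0]
  claw: [0,1,1,1,1,1,1,1]

```text
time_s: 22.0
ee_pos: [0.5556, 0.1545, 0.2032]
eef_rot: [0.001, 3.139, 0.001]
force: [0.1, -0.7, -0.1]
finger_gap: 0.0939
grasp_force: 0.0
```

>>> step_arm:
  translation:
    - [-2,-54,0]
    - [-2,-54,0]
    - [-2,-54,0]
    - [-2,-54,0]
    - [-2,-54,0]
    - [-2,-54,0]
    - [0,-54,0]
    - [0,-54,0]
  twist:
    - [0,0,0]
    - [0,0,0]
    - [0,0,0]
    - [0,0,0]
    - [0,0,0]
    - [0,0,0]
    - [0,0,0]
    - [0,0,0]
  claw: [1,1,1,1,1,1,1,1]

```text
time_s: 23.0
ee_pos: [0.5667, -0.2794, 0.2006]
eef_rot: [0.001, 3.141, -0.0]
force: [0.5, 0.6, 0.6]
finger_gap: 0.094
grasp_force: 0.0
```

```bash
python3 - <<'E'
from h import *
spools()
E
```

```text
t 23.0 tcp [ 566.7 -279.4  200.6] xang 179.97 tilt 0.01 F [0.5 0.6 0.6] gap 94.0 gf 0.0 q6 -2.09
side mat [0.5699, -0.2815] 0.0024 85 0.08
side bed [0.558, 0.1568] 0.0015 120 0.1078
side bed [0.556, 0.3035] 0.0011 139 0.1078
side bed [0.4145, 0.301] 0.0011 149 0.1078
scene mat [0.5716, -0.2858] 0.0013 78 0.0795
scene bed [0.4168, 0.2952] 0.0016 62 0.1056
scene bed [0.5587, 0.2983] 0.0016 63 0.1064
scene bed [0.5604, 0.1516] 0.001 64 0.1066
wrist mat [0.5671, -0.2832] 0.0007 468 0.0828
```

>>> step_arm:
  translation:
    - [-1,-4,55]
    - [0,0,55]
    - [0,0,47]
    - [0,0,0]
    - [0,0,0]
    - [0,0,0]
    - [0,0,0]
    - [0,0,0]
  twist:
    - [0,0,0]
    - [0,0,0]
    - [0,0,0]
    - [0,0,0]
    - [0,0,0]
    - [0,0,0]
    - [0,0,0]
    - [0,0,0]
  claw: [1,1,1,1,0,0,0,0]

```text
time_s: 24.15
ee_pos: [0.5681, -0.2817, 0.0441]
eef_rot: [0.001, 3.141, -0.001]
force: [0.3, -0.1, 0.0]
finger_gap: 0.0576
grasp_force: 0.0
```

>>> step_arm:
  translation:
    - [0,0,0]
    - [0,0,0]
    - [0,0,-20]
    - [0,0,-50]
    - [0,0,-50]
    - [0,0,0]
    - [17.5,48.5,0]
    - [17.5,48.5,0]
  twist:
    - [0,0,0]
    - [0,0,0]
    - [0,0,0]
    - [0,0,0]
    - [0,0,0]
    - [0,0,0]
    - [0,0,0]
    - [0,0,0]
  claw: [0,0,0,0,0,0,0,0]

```text
time_s: 25.15
ee_pos: [0.5313, -0.1831, 0.1611]
eef_rot: [-0.002, -3.138, -0.003]
force: [0.8, -0.5, -6.7]
finger_gap: 0.0413
grasp_force: 30.2
```

>>> step_arm:
  translation:
    - [17.5,48.5,0]
    - [17.5,48.5,0]
    - [17.5,48.5,0]
    - [17.5,48.5,0]
    - [17.5,48.5,0]
    - [17.5,48.5,0]
    - [17.5,48.5,0]
    - [0,0,0]
  twist:
    - [0,0,0]
    - [0,0,0]
    - [0,0,0]
    - [0,0,0]
    - [0,0,0]
    - [0,0,0]
    - [0,0,0]
    - [0,0,0]
  claw: [0,0,0,0,0,0,0,0]

```text
time_s: 26.15
ee_pos: [0.4086, 0.1572, 0.162]
eef_rot: [0.006, -3.139, 0.0]
force: [0.7, -1.5, -7.5]
finger_gap: 0.0407
grasp_force: 30.0
```

>>> step_arm:
  translation:
    - [0,-2,0]
    - [0,0,40]
    - [0,0,30]
    - [0,0,14]
    - [0,0,7]
    - [0,0,2]
    - [0,0,0]
    - [0,0,0]
  twist:
    - [0,0,0]
    - [0,0,0]
    - [0,0,0]
    - [0,0,0]
    - [0,0,0]
    - [0,0,0]
    - [0,0,0]
    - [0,0,0]
  claw: [0,0,0,0,0,0,0,0]

```text
time_s: 27.15
ee_pos: [0.411, 0.153, 0.071]
eef_rot: [0.001, 3.141, 0.0]
force: [0.6, 0.5, -7.7]
finger_gap: 0.0408
grasp_force: 30.0
```

>>> step_arm:
  translation:
    - [0,0,0]
    - [0,0,0]
    - [0,0,0]
    - [0,0,0]
    - [0,0,0]
    - [0,0,-50]
    - [0,0,-50]
    - [0,0,-30]
  twist:
    - [0,0,0]
    - [0,0,0]
    - [0,0,0]
    - [0,0,0]
    - [0,0,0]
    - [0,0,0]
    - [0,0,0]
    - [0,0,0]
  claw: [0,1,1,1,1,1,1,1]

```text
time_s: 28.15
ee_pos: [0.4111, 0.1531, 0.2029]
eef_rot: [0.001, 3.139, 0.001]
force: [-0.3, 0.7, -0.3]
finger_gap: 0.0939
grasp_force: 0.0
```

>>> step_arm:
  translation:
    - [-20,-20,-30]
    - [-30,-39,-30]
    - [-30,-42,-32]
    - [-30,-42,-32]
    - [-40,-42,-36]
    - [0,0,0]
    - [0,0,0]
    - [0,0,0]
  twist:
    - [0,0,0]
    - [0,0,0]
    - [0,0,0]
    - [0,0,0]
    - [0,0,0]
    - [0,0,0]
    - [0,0,0]
    - [0,0,0]
  claw: [1,1,1,1,1,1,1,1]

```text
time_s: 29.15
ee_pos: [0.5565, -0.0276, 0.3569]
eef_rot: [0.001, -3.141, -0.0]
force: [0.5, -0.3, -0.3]
finger_gap: 0.0936
grasp_force: 0.0
```

```bash
python3 - <<'E'
from h import *
spools("p1")
z=camera_params("wrist"); im,d=read_camera("wrist"); W=world("wrist",d,z); np.savez("w2.npz",W=W,im=im)
x,y,zz=W[...,0],W[...,1],W[...,2]; hsv=cv2.cvtColor(im,cv2.COLOR_BGR2HSV)
with np.errstate(invalid="ignore"):
    box=(x>.6)&(x<.8)&(y>-.25)&(y<.2)
    m=box&(zz>.2105)&(zz<.222)&(hsv[...,1]<90)
n,l,s,_=cv2.connectedComponentsWithStats(m.astype(np.uint8))
for i in range(1,n):
    if s[i,4]>20: print("handle top",s[i].tolist(),cv2.minAreaRect((W[l==i][:,:2]*1000).astype(np.float32)),np.median(W[l==i],0).round(4))
with np.errstate(invalid="ignore"): m=box&(zz>.205)&(hsv[...,0]>100)&(hsv[...,0]<125)&(hsv[...,1]>120)
p=W[m]; print(len(p)); 
if len(p): print(p.mean(0),np.polyfit(p[:,1],p[:,0],1))
E
```

```text
t 29.15 tcp [556.5 -27.6 356.9] xang -179.96 tilt 0.06 F [ 0.5 -0.3 -0.3] gap 93.6 gf 0.0 q6 -1.69
side bed [0.558, 0.1569] 0.0014 118 0.1074
side bed [0.4124, 0.1551] 0.0012 137 0.1075
side bed [0.5561, 0.3035] 0.0012 131 0.1082
side bed [0.4144, 0.3012] 0.0011 151 0.1081
scene bed [0.4176, 0.295] 0.0019 58 0.1065
scene bed [0.415, 0.1498] 0.0014 52 0.1069
scene bed [0.5587, 0.2981] 0.0014 70 0.1061
scene bed [0.5606, 0.1514] 0.0015 68 0.1066
wrist bed [0.4103, 0.1528] 0.0007 389 0.1086
wrist bed [0.4128, 0.2982] 0.0007 542 0.1075
wrist bed [0.5538, 0.3009] 0.0008 410 0.1074
wrist bed [0.5556, 0.1543] 0.0007 292 0.1083
handle top [344, 259, 8, 7, 41] ((640.7796020507812, 7.242438793182373), (6.687396049499512, 8.027796745300293), 49.655357360839844) [0.64   0.0072 0.2171]
handle top [265, 261, 8, 8, 49] ((644.8757934570312, -76.779296875), (7.477507591247559, 9.475471496582031), 83.21215057373047) [ 0.6435 -0.076   0.2165]
handle top [335, 281, 27, 12, 292] ((672.5120849609375, 9.51537036895752), (29.15903663635254, 12.300291061401367), 89.28221130371094) [0.6719 0.0094 0.2141]
handle top [258, 290, 28, 13, 293] ((684.2146606445312, -74.97916412353516), (12.913291931152344, 30.029111862182617), 5.526724815368652) [ 0.6832 -0.0745  0.2139]
0
```

View pics/p1_wrist.png

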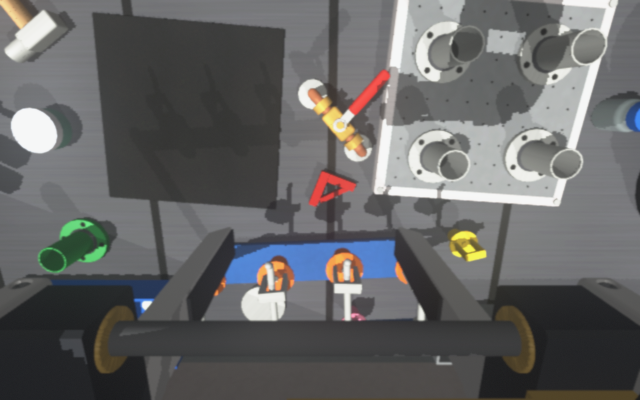

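The wrist view shows the mat empty and all four spools on the bed, at (463,45), (585,47), (452,163) and (565,163). The handles of the two middle plugs are at (272,296) and (347,288). I'll move above plug3.

>>> step_arm:
  translation:
    - [-39,12,19]
    - [-39,12,19]
    - [-38,13,19]
    - [0,0,0]
    - [0,0,0]
  twist:
    - [0,0,-1]
    - [0,0,-1]
    - [0,0,0]
    - [0,0,0]
    - [0,0,0]
  claw: [0.6,0.6,0.6,0.6,0.6]

```text
time_s: 29.98
ee_pos: [0.6722, 0.0104, 0.301]
eef_rot: [-0.054, 3.141, -0.0]
force: [-0.1, -1.1, 0.9]
finger_gap: 0.0563
grasp_force: 0.0
```

```bash
cat >> h.py <<'E'
def handles(zc=.2145,box=(.6,.8,-.25,.2),save=None):
    pose(); P=camera_params("wrist"); im,d=read_camera("wrist"); W=world("wrist",d,P)
    if save: cv2.imwrite(f"pics/{save}.png",im)
    sat=im.max(-1).astype(int)-im.min(-1)
    with np.errstate(invalid="ignore"):
        m=(abs(W[...,2]-zc)<.006)&(W[...,0]>box[0])&(W[...,0]<box[1])&(W[...,1]>box[2])&(W[...,1]<box[3])&(sat<90)
    n,l,s,_=cv2.connectedComponentsWithStats(m.astype(np.uint8))
    for i in range(1,n):
        if s[i,4]>20:
            c,wh,a=cv2.minAreaRect((W[l==i][:,:2]*1000).astype(np.float32))
            print("handle/tip px",s[i,:2].tolist(),"c",np.round(c,1),"wh",np.round(wh,1),"a",round(a,1),"z",np.median(W[l==i][:,2]).round(4))
E
python3 - <<'E'
from h import *
handles(save="w3")
E
```

```text
t 29.98 tcp [672.2  10.4 301. ] xang -178.02 tilt 0.04 F [-0.1 -1.1  0.9] gap 56.3 gf 0.0 q6 -1.64
handle/tip px [394, 159] c [668.5  94.9] wh [31.7 66.2] a 71.7 z 0.2142
handle/tip px [203, 161] c [647.2 -76.2] wh [13.4  7.2] a 11.0 z 0.216
handle/tip px [308, 160] c [642.3   8.1] wh [11.4  7.4] a 0.8 z 0.2168
handle/tip px [98, 162] c [ 650.3 -160.2] wh [12.2  7. ] a 21.5 z 0.2153
handle/tip px [295, 184] c [673.2   9.6] wh [31.3 25.4] a 54.6 z 0.2142
handle/tip px [94, 203] c [ 688.7 -159.7] wh [15.5 30.8] a 5.2 z 0.2141
handle/tip px [195, 202] c [686.3 -75. ] wh [18.4 30.4] a 7.1 z 0.2142
handle/tip px [311, 233] c [706.7  11.2] wh [8.2 4.5] a 12.6 z 0.2087
handle/tip px [407, 239] c [710.1  95.4] wh [9.7 3.2] a 16.3 z 0.209
handle/tip px [264, 254] c [726.4  12.6] wh [ 7.3 89.4] a 2.2 z 0.2126
handle/tip px [401, 254] c [722.5 118.3] wh [ 6.7 56.9] a 1.6 z 0.2125
handle/tip px [70, 256] c [ 733.1 -134.4] wh [  6.9 137.9] a 2.1 z 0.2125
handle/tip px [336, 274] c [738.3  46.7] wh [ 1.4 28.8] a 1.5 z 0.2151
```

View pics/w3.png

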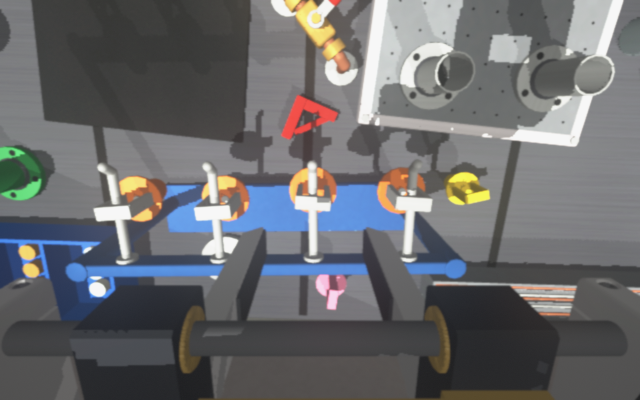

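Seen from directly above, the four handles hang at (113,211), (213,211), (313,202) and (413,202), and the tool sits over plug3 to within about 1 mm. I'll grasp it, lift 19 mm, then draw it off.

>>> step_arm:
  translation:
    - [0,0,50]
    - [0,0,50]
    - [0,0,21]
    - [0,0,0]
    - [0,0,0]
    - [0,0,0]
    - [0,0,0]
    - [0,0,0]
  twist:
    - [0,0,0]
    - [0,0,0]
    - [0,0,0]
    - [0,0,0]
    - [0,0,0]
    - [0,0,0]
    - [0,0,0]
    - [0,0,0]
  claw: [0.6,0.6,0.6,0.6,0,0,0,0]

```text
time_s: 31.02
ee_pos: [0.6728, 0.0104, 0.1802]
eef_rot: [-0.054, 3.14, -0.0]
force: [-1.1, -0.5, 4.6]
finger_gap: 0.0301
grasp_force: 29.8
```

>>> step_arm:
  translation:
    - [0,0,0]
    - [0,0,-10]
    - [0,0,-9]
    - [0,0,0]
    - [0,0,0]
  twist:
    - [0,0,0]
    - [0,0,0]
    - [0,0,0]
    - [0,0,0]
    - [0,0,0]
  claw: [0,0,0,0,0]

```text
time_s: 31.65
ee_pos: [0.6724, 0.0104, 0.1981]
eef_rot: [0.054, -3.141, -0.0]
force: [-0.5, -0.0, -0.2]
finger_gap: 0.0297
grasp_force: 29.8
```

>>> step_arm:
  translation:
    - [12,0,0]
    - [16,0,0]
    - [16,0,0]
    - [16,0,0]
    - [0,0,-30]
    - [0,0,0]
  twist:
    - [0,0,0]
    - [0,0,0]
    - [0,0,0]
    - [0,0,0]
    - [0,0,0]
    - [0,0,0]
  claw: [0,0,0,0,0,0]

```text
time_s: 32.4
ee_pos: [0.6132, 0.0083, 0.2303]
eef_rot: [-0.054, 3.138, -0.0]
force: [-0.2, 0.3, -1.4]
finger_gap: 0.0299
grasp_force: 29.8
```

```bash
python3 - <<'E'
from h import *
spools("p2")
s=cv2.imread("pics/p2_side.png")[150:300,230:420]; w=cv2.imread("pics/p2_wrist.png")
cv2.imwrite("pics/p2c.png",np.vstack([cv2.resize(s,(640,505)[::1])[:250*2:2][:250],w[:340]]))
E
```

```text
t 32.4 tcp [613.2   8.3 230.3] xang -178.03 tilt 0.2 F [-0.2  0.3 -1.4] gap 29.9 gf 29.8 q6 -1.65
side bed [0.558, 0.1568] 0.0012 125 0.1072
side bed [0.4123, 0.1554] 0.0012 132 0.1079
side bed [0.556, 0.3035] 0.0012 133 0.1086
side bed [0.4147, 0.301] 0.0011 149 0.1083
scene bed [0.4173, 0.2956] 0.0015 59 0.1064
scene bed [0.4146, 0.15] 0.0015 47 0.1058
scene bed [0.5584, 0.2981] 0.0016 71 0.1057
scene bed [0.5614, 0.1513] 0.0014 71 0.1062
wrist bed [0.5562, 0.154] 0.0007 676 0.1084
wrist bed [0.5543, 0.301] 0.0007 477 0.1068
```

View pics/p2c.png

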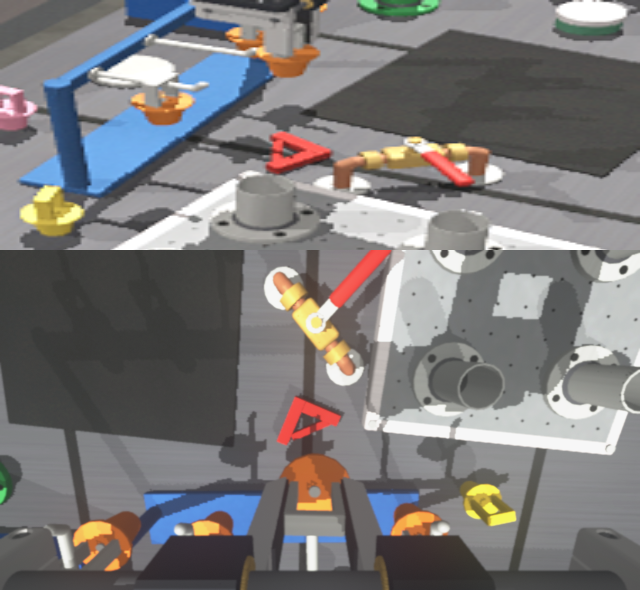

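The plug is held cleanly: it sits in the fingers at (313,490) in the lower view. Peg 3 is empty and nothing else has moved. I'll carry it over the near-right spool.

>>> step_arm:
  translation:
    - [17,49,0]
    - [17,49,0]
    - [18,49.5,0]
    - [0,0,0]
    - [0,0,0]
  twist:
    - [0,0,0]
    - [0,0,0]
    - [0,0,0]
    - [0,0,0]
    - [0,0,0]
  claw: [0,0,0,0,0]

```text
time_s: 33.17
ee_pos: [0.5555, 0.1536, 0.2276]
eef_rot: [0.054, -3.14, 0.001]
force: [-0.7, -1.0, 0.2]
finger_gap: 0.0301
grasp_force: 29.8
```

```bash
cat >> h.py <<'E'
def to(x,y,z):
    p,R=pose(); print("tool shift mm",(R.T@(np.array([x,y,z])-p)*1000).round(1))
E
python3 - <<'E'
from h import *
to(.5565,.154,.1213)
print(look("wrist",.1,.12,(.33,.65,.07,.38))[2])
E
```

```text
t 33.17 tcp [555.5 153.6 227.6] xang -178.02 tilt 0.06 F [-0.7 -1.   0.2] gap 30.1 gf 29.8 q6 -1.4
tool shift mm [ -1.1   0.4 106.3]
[([0.4109, 0.1534], np.float64(0.0007), 473, 0.1092), ([0.4132, 0.2981], np.float64(0.0007), 1006, 0.1077), ([0.5558, 0.1548], np.float64(0.0007), 327, 0.1087), ([0.5539, 0.3008], np.float64(0.0007), 689, 0.1073)]
```

>>> step_arm:
  translation:
    - [-0.5,0.7,40]
    - [0,0,35]
    - [0,0,15]
    - [0,0,9]
    - [0,0,5]
    - [0,0,2]
    - [0,0,0]
    - [0,0,0]
  twist:
    - [0,0,0]
    - [0,0,0]
    - [0,0,0]
    - [0,0,0]
    - [0,0,0]
    - [0,0,0]
    - [0,0,0]
    - [0,0,0]
  claw: [0,0,0,0,0,0,0,0]

```text
time_s: 34.22
ee_pos: [0.5562, 0.1547, 0.1229]
eef_rot: [-0.054, 3.14, 0.0]
force: [0.9, -0.7, -1.1]
finger_gap: 0.03
grasp_force: 29.8
```

>>> step_arm:
  translation:
    - [0,0,1.5]
    - [0,0,0]
    - [0,0,0]
    - [0,0,0]
    - [0,0,0]
    - [0,0,-30]
    - [0,0,-50]
    - [0,0,-50]
  twist:
    - [0,0,0]
    - [0,0,0]
    - [0,0,0]
    - [0,0,0]
    - [0,0,0]
    - [0,0,0]
    - [0,0,0]
    - [0,0,0]
  claw: [0,0,0.6,0.6,0.6,0.6,0.6,0.6]

```text
time_s: 35.22
ee_pos: [0.5558, 0.1546, 0.2523]
eef_rot: [0.054, -3.141, 0.0]
force: [-0.5, -0.0, 0.6]
finger_gap: 0.0562
grasp_force: 0.0
```

>>> step_arm:
  translation:
    - [0,0,-48]
    - [-24,-46,0]
    - [-24,-46,0]
    - [-24,-46,0]
    - [-24,-46,0]
    - [-24,-46,0]
    - [0,0,0]
    - [0,0,0]
  twist:
    - [0,0,0]
    - [0,0,0]
    - [0,0,0]
    - [0,0,0]
    - [0,0,0]
    - [0,0,0]
    - [0,0,0]
    - [0,0,0]
  claw: [0.6,0.6,0.6,0.6,0.6,0.6,0.6,0.6]

```text
time_s: 36.22
ee_pos: [0.6837, -0.0707, 0.2987]
eef_rot: [0.054, -3.141, -0.0]
force: [0.5, -0.1, 0.7]
finger_gap: 0.0564
grasp_force: 0.0
```

```bash
cat >> h.py <<'E'
def plugged():
    "lip and handle top of things in the bed spools"
    for c in ["side","scene"]:
        im,d=read_camera(c); W=world(c,d); hsv=cv2.cvtColor(im,cv2.COLOR_BGR2HSV)
        with np.errstate(invalid="ignore"): m=(W[...,2]>.09)&(W[...,0]>.33)&(W[...,0]<.65)&(W[...,1]>.07)&(W[...,1]<.38)&(hsv[...,0]>3)&(hsv[...,0]<18)&(hsv[...,1]>130)
        n,l,s,_=cv2.connectedComponentsWithStats(cv2.dilate(m.astype(np.uint8),np.ones((5,5))))
        for i in range(1,n):
            p=W[(l==i)&m]
            if len(p)>10: print(c,"orange",len(p),np.median(p,0).round(4),"z 5/95%",np.percentile(p[:,2],[5,95]).round(4))
E
python3 - <<'E'
from h import *
handles(); plugged()
spools("p3")
E
```

```text
t 36.23 tcp [683.7 -70.7 298.7] xang -178.03 tilt 0.03 F [ 0.5 -0.1  0.7] gap 56.4 gf 0.0 q6 -1.76
handle/tip px [510, 149] c [640.7  92. ] wh [15.1  7. ] a 4.2 z 0.2151
handle/tip px [303, 151] c [650.3 -77.1] wh [19.3  7.2] a 1.9 z 0.2158
handle/tip px [407, 150] c [653.7   8.5] wh [33.8  7.2] a 4.9 z 0.2134
handle/tip px [197, 152] c [ 653.1 -160.9] wh [17.5  6.7] a 4.5 z 0.2159
handle/tip px [491, 168] c [669.9  93.1] wh [30.9 29.6] a 42.1 z 0.2143
handle/tip px [306, 180] c [671.5 -75.8] wh [11.1  3.7] a 7.4 z 0.2088
handle/tip px [205, 185] c [ 676.3 -160.6] wh [6.9 4.6] a 6.1 z 0.209
handle/tip px [189, 194] c [ 691.  -159.6] wh [20.6 30.3] a 6.0 z 0.2142
handle/tip px [291, 194] c [687.1 -75.2] wh [18.8 29.4] a 3.1 z 0.2143
handle/tip px [406, 194] c [679.    8.7] wh [4.4 8. ] a 89.6 z 0.2088
handle/tip px [501, 206] c [696.9  94.9] wh [28.4  5.2] a 2.3 z 0.2089
handle/tip px [208, 217] c [ 708.7 -158.9] wh [15.1  3.3] a 10.7 z 0.2089
handle/tip px [404, 218] c [707.2  10.8] wh [21.5  3.9] a 3.7 z 0.2089
handle/tip px [397, 241] c [721.7  75. ] wh [ 12.2 142.5] a 1.7 z 0.2125
[... 275 characters left out ...]
 90.0 z 0.2151
handle/tip px [263, 268] c [744.4 -97.2] wh [ 1.4 32.3] a 1.6 z 0.215
side orange 105 [0.5528 0.1663 0.1146] z 5/95% [0.1116 0.1182]
scene orange 110 [0.5656 0.1529 0.1128] z 5/95% [0.1101 0.117 ]
t 36.38 tcp [683.6 -69.9 299.5] xang -177.96 tilt 0.04 F [0.1 0.5 0.4] gap 56.5 gf 0.0 q6 -1.76
side bed [0.4122, 0.1556] 0.0014 138 0.1082
side bed [0.5559, 0.3036] 0.0011 133 0.1084
side bed [0.4145, 0.3009] 0.0011 146 0.1084
scene bed [0.4169, 0.2951] 0.0016 58 0.1054
scene bed [0.4146, 0.15] 0.0015 59 0.1057
scene bed [0.5583, 0.2983] 0.0013 66 0.1056
scene bed [0.5607, 0.1519] 0.0008 15 0.1038
wrist bed [0.5564, 0.1539] 0.0007 106 0.1042
wrist bed [0.5561, 0.16] 0.0004 17 0.1157
```

Plug3 is home: its lip measures 110–114 mm up, as expected. Next is plug2.

>>> step_arm:
  translation:
    - [-2,-5.3,49]
    - [0,0,50]
    - [0,0,20]
    - [0,0,0]
    - [0,0,0]
    - [0,0,0]
    - [0,0,0]
    - [0,0,0]
  twist:
    - [0,0,0]
    - [0,0,0]
    - [0,0,0]
    - [0,0,0]
    - [0,0,0]
    - [0,0,0]
    - [0,0,0]
    - [0,0,0]
  claw: [0.6,0.6,0.6,0.6,0,0,0,0]

```text
time_s: 37.52
ee_pos: [0.6862, -0.0763, 0.1807]
eef_rot: [-0.054, 3.14, -0.0]
force: [0.2, 0.3, 3.6]
finger_gap: 0.0301
grasp_force: 30.0
```

>>> step_arm:
  translation:
    - [0,0,0]
    - [0,0,-10]
    - [0,0,-9]
    - [0,0,0]
    - [0,0,0]
  twist:
    - [0,0,0]
    - [0,0,0]
    - [0,0,0]
    - [0,0,0]
    - [0,0,0]
  claw: [0,0,0,0,0]

```text
time_s: 38.15
ee_pos: [0.6859, -0.0763, 0.1986]
eef_rot: [0.054, -3.141, -0.0]
force: [0.2, -0.0, 0.0]
finger_gap: 0.0303
grasp_force: 30.0
```

>>> step_arm:
  translation:
    - [12,0,0]
    - [16,0,0]
    - [16,0,0]
    - [16,0,0]
    - [0,0,-40]
    - [0,0,0]
  twist:
    - [0,0,0]
    - [0,0,0]
    - [0,0,0]
    - [0,0,0]
    - [0,0,0]
    - [0,0,0]
  claw: [0,0,0,0,0,0]

```text
time_s: 38.9
ee_pos: [0.6268, -0.0786, 0.2417]
eef_rot: [-0.054, 3.136, -0.001]
force: [0.5, -0.0, -0.9]
finger_gap: 0.0299
grasp_force: 30.0
```

>>> step_arm:
  translation:
    - [7,47,0]
    - [7,48,0]
    - [7,48,0]
    - [7,48,0]
    - [7,48,0]
    - [8,48,0]
    - [8,48,0]
    - [8,46,0]
  twist:
    - [0,0,0]
    - [0,0,0]
    - [0,0,0]
    - [0,0,0]
    - [0,0,0]
    - [0,0,0]
    - [0,0,0]
    - [0,0,0]
  claw: [0,0,0,0,0,0,0,0]

```text
time_s: 39.9
ee_pos: [0.5534, 0.3019, 0.2376]
eef_rot: [0.054, -3.14, 0.001]
force: [0.2, -0.7, -1.1]
finger_gap: 0.03
grasp_force: 30.0
```

```bash
python3 - <<'E'
from h import *
spools()
to(.5543,.301,.1225)
E
```

```text
t 39.9 tcp [553.4 301.9 237.6] xang -178.02 tilt 0.07 F [ 0.2 -0.7 -1.1] gap 30.0 gf 30.0 q6 -1.16
side bed [0.4121, 0.1554] 0.0013 133 0.1079
side bed [0.5559, 0.3034] 0.0011 134 0.1077
side bed [0.4147, 0.301] 0.0012 150 0.1082
scene bed [0.4171, 0.2952] 0.0017 62 0.1051
scene bed [0.4147, 0.1498] 0.0012 56 0.1061
scene bed [0.5585, 0.298] 0.0012 66 0.1063
wrist bed [0.4105, 0.1543] 0.0007 686 0.108
wrist bed [0.4134, 0.299] 0.0007 543 0.1093
wrist bed [0.5541, 0.3017] 0.0007 237 0.1091
wrist bed [0.5724, 0.1622] 0.0022 65 0.1151
wrist bed [0.5545, 0.1647] 0.0009 23 0.1162
t 40.05 tcp [553.1 302.1 237.4] xang -177.86 tilt 0.09 F [ 0.1  0.  -1.8] gap 29.6 gf 30.0 q6 -1.17
tool shift mm [ -1.3  -1.  114.9]
```

>>> step_arm:
  translation:
    - [-1,-0.5,48]
    - [0,0,36]
    - [0,0,15]
    - [0,0,9]
    - [0,0,5]
    - [0,0,2]
    - [0,0,0]
    - [0,0,0]
  twist:
    - [0,0,0]
    - [0,0,0]
    - [0,0,0]
    - [0,0,0]
    - [0,0,0]
    - [0,0,0]
    - [0,0,0]
    - [0,0,0]
  claw: [0,0,0,0,0,0,0,0]

```text
time_s: 41.05
ee_pos: [0.5554, 0.3, 0.1246]
eef_rot: [-0.054, 3.14, 0.001]
force: [5.1, 1.3, 3.3]
finger_gap: 0.03
grasp_force: 30.0
```

>>> step_arm:
  translation:
    - [-1.5,0,0.5]
    - [0,0,1.5]
    - [0,0,0]
    - [0,0,0]
  twist:
    - [0,0,0]
    - [0,0,0]
    - [0,0,0]
    - [0,0,0]
  claw: [0,0,0,0]

```text
time_s: 41.55
ee_pos: [0.5574, 0.3005, 0.1231]
eef_rot: [-0.054, 3.138, 0.002]
force: [6.2, 3.4, 6.2]
finger_gap: 0.0301
grasp_force: 30.0
```

>>> step_arm:
  translation:
    - [0,0,0]
    - [0,0,0]
    - [0,0,0]
    - [0,0,-30]
    - [0,0,-50]
    - [0,0,-50]
    - [0,0,-45]
    - [0,0,0]
  twist:
    - [0,0,0]
    - [0,0,0]
    - [0,0,0]
    - [0,0,0]
    - [0,0,0]
    - [0,0,0]
    - [0,0,0]
    - [0,0,0]
  claw: [0.6,0.6,0.6,0.6,0.6,0.6,0.6,0.6]

```text
time_s: 42.55
ee_pos: [0.5571, 0.3003, 0.3005]
eef_rot: [-0.054, 3.136, 0.004]
force: [0.5, 1.1, -0.9]
finger_gap: 0.0561
grasp_force: 0.0
```

```bash
python3 - <<'E'
from h import *
plugged(); handles(.156,(.33,.65,.07,.38)); to(.672,.096,.30)
c,d=read_camera("wrist"); cv2.imwrite("pics/w5.png",c[:330])
E
```

```text
side orange 68 [0.5505 0.1685 0.1148] z 5/95% [0.1092 0.1175]
side orange 82 [0.5468 0.3129 0.1152] z 5/95% [0.111  0.1174]
scene orange 48 [0.5557 0.301  0.113 ] z 5/95% [0.1096 0.1167]
scene orange 55 [0.558  0.1556 0.1131] z 5/95% [0.1078 0.1216]
t 42.65 tcp [556.3 299.9 296.1] xang -178.03 tilt 0.06 F [-0.3  0.5 -1.3] gap 56.3 gf 0.0 q6 -1.17
handle/tip px [154, 174] c [556.4 155.6] wh [12.6 30.5] a 0.8 z 0.1552
handle/tip px [301, 176] c [552.6 301.1] wh [12.6 29. ] a 1.8 z 0.1553
t 42.7 tcp [556.2 299.8 295.3] xang -178.03 tilt 0.14 F [-0.3  1.1 -0.3] gap 56.2 gf 0.0 q6 -1.17
tool shift mm [-108.7 -207.7   -4.7]
```

View pics/w5.png

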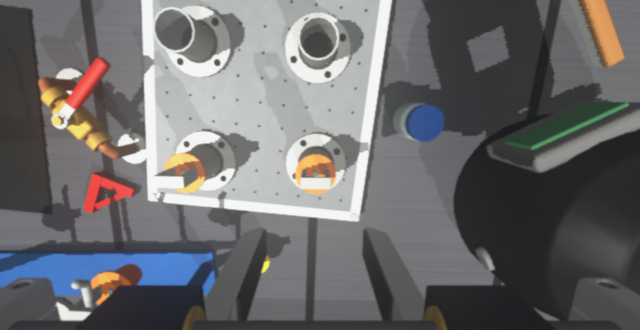

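Both plugs sit level: the handle tops are at 155 mm, at (180,182) and (316,183) in the view. Now I'll view plug4 from slightly in front.

>>> step_arm:
  translation:
    - [-4,-50,-10]
    - [-4,-50,-10]
    - [-4,-50,-10]
    - [-4,-54,-3]
    - [0,0,0]
    - [0,0,0]
  twist:
    - [0,0,0]
    - [0,0,0]
    - [0,0,0]
    - [0,0,0]
    - [0,0,0]
    - [0,0,0]
  claw: [0.6,0.6,0.6,0.6,0.6,0.6]

```text
time_s: 43.5
ee_pos: [0.5793, 0.0969, 0.3289]
eef_rot: [0.054, -3.139, -0.0]
force: [0.5, -1.0, -0.7]
finger_gap: 0.0561
grasp_force: 0.0
```

```bash
python3 - <<'E'
from h import *
handles(.217)
E
```

```text
t 43.5 tcp [579.3  96.9 328.9] xang -178.05 tilt 0.09 F [ 0.5 -1.  -0.7] gap 56.1 gf 0.0 q6 -1.5
handle/tip px [304, 247] c [637.6  93.2] wh [10.5  6.7] a 36.6 z 0.2171
handle/tip px [40, 249] c [ 648.6 -160.2] wh [9.6 6.8] a 35.8 z 0.2154
handle/tip px [128, 248] c [644.6 -75.5] wh [9.1 6.7] a 44.9 z 0.2162
handle/tip px [216, 248] c [641.    8.6] wh [8.7 6.9] a 23.5 z 0.2165
handle/tip px [294, 274] c [670.7  94.5] wh [29.5 12.8] a 89.4 z 0.2142
handle/tip px [52, 282] c [ 686.9 -153. ] wh [12.5 17.8] a 8.0 z 0.2139
```

>>> step_arm:
  translation:
    - [-46,-3,25]
    - [-45.5,-2.5,24]
    - [0,0,0]
    - [0,0,50]
    - [0,0,50]
    - [0,0,0]
    - [0,0,0]
    - [0,0,0]
  twist:
    - [0,0,0]
    - [0,0,0]
    - [0,0,0]
    - [0,0,0]
    - [0,0,0]
    - [0,0,0]
    - [0,0,0]
    - [0,0,0]
  claw: [0.6,0.6,0.6,0.6,0.6,0.6,0,0]

```text
time_s: 44.55
ee_pos: [0.6719, 0.0946, 0.1839]
eef_rot: [-0.054, 3.137, 0.0]
force: [-0.3, -1.0, 0.4]
finger_gap: 0.0401
grasp_force: 0.0
```

>>> step_arm:
  translation:
    - [0,0,0]
    - [0,0,0]
    - [0,0,0]
    - [0,0,-10]
    - [0,0,-9]
    - [0,0,0]
    - [0,0,0]
  twist:
    - [0,0,0]
    - [0,0,0]
    - [0,0,0]
    - [0,0,0]
    - [0,0,0]
    - [0,0,0]
    - [0,0,0]
  claw: [0,0,0,0,0,0,0]

```text
time_s: 45.42
ee_pos: [0.671, 0.0943, 0.1996]
eef_rot: [0.054, -3.141, 0.0]
force: [-0.1, -0.2, -0.4]
finger_gap: 0.03
grasp_force: 30.0
```

>>> step_arm:
  translation:
    - [12,0,0]
    - [16,0,0]
    - [16,0,0]
    - [16,0,0]
    - [0,0,-40]
    - [0,0,0]
  twist:
    - [0,0,0]
    - [0,0,0]
    - [0,0,0]
    - [0,0,0]
    - [0,0,0]
    - [0,0,0]
  claw: [0,0,0,0,0,0]

```text
time_s: 46.18
ee_pos: [0.612, 0.0923, 0.2427]
eef_rot: [-0.054, 3.136, 0.001]
force: [-0.2, 0.7, -1.5]
finger_gap: 0.0297
grasp_force: 30.0
```

>>> step_arm:
  translation:
    - [32,35.5,0]
    - [32,35.5,0]
    - [32,35.5,0]
    - [32,35.5,0]
    - [32,35.5,0]
    - [31,35,0]
    - [0,0,0]
    - [0,0,0]
  twist:
    - [0,0,0]
    - [0,0,0]
    - [0,0,0]
    - [0,0,0]
    - [0,0,0]
    - [0,0,0]
    - [0,0,0]
    - [0,0,0]
  claw: [0,0,0,0,0,0,0,0]

```text
time_s: 47.18
ee_pos: [0.4131, 0.2977, 0.2393]
eef_rot: [0.054, -3.14, 0.001]
force: [0.7, 0.6, -1.3]
finger_gap: 0.0302
grasp_force: 30.0
```

```bash
python3 - <<'E'
from h import *
spools()
to(.4132,.2983,.1235)
E
```

```text
t 47.17 tcp [413.1 297.7 239.3] xang -178.02 tilt 0.05 F [ 0.7  0.6 -1.3] gap 30.2 gf 30.0 q6 -1.05
side bed [0.4124, 0.1554] 0.0013 130 0.108
side bed [0.5565, 0.3032] 0.001 28 0.1045
side bed [0.4143, 0.3008] 0.0012 148 0.1077
scene bed [0.4168, 0.2952] 0.0015 56 0.1064
scene bed [0.4148, 0.1499] 0.002 57 0.1063
scene bed [0.5937, 0.1359] 0.0043 13 0.1038
wrist bed [0.4099, 0.1542] 0.0007 562 0.108
wrist bed [0.4123, 0.299] 0.0007 296 0.1089
wrist bed [0.5529, 0.303] 0.0014 62 0.1035
wrist bed [0.5506, 0.3204] 0.0015 35 0.1148
t 47.33 tcp [413.6 297.3 239.5] xang -178.11 tilt 0.03 F [ 0.1 -0.5 -1.5] gap 30.1 gf 30.0 q6 -1.05
tool shift mm [  0.3   1.1 116. ]
```

>>> step_arm:
  translation:
    - [0.5,0.8,48]
    - [0,0,36]
    - [0,0,15]
    - [0,0,9]
    - [0,0,5]
    - [0,0,3]
    - [0,0,0]
    - [0,0,0]
  twist:
    - [0,0,0]
    - [0,0,0]
    - [0,0,0]
    - [0,0,0]
    - [0,0,0]
    - [0,0,0]
    - [0,0,0]
    - [0,0,0]
  claw: [0,0,0,0,0,0,0,0]

```text
time_s: 48.32
ee_pos: [0.4126, 0.2989, 0.1243]
eef_rot: [-0.054, 3.141, 0.001]
force: [-0.2, -0.3, -1.2]
finger_gap: 0.0295
grasp_force: 30.0
```

>>> step_arm:
  translation:
    - [0,0,1.5]
    - [0,0,0.5]
    - [0,0,0]
    - [0,0,0]
    - [0,0,0]
    - [0,0,-30]
    - [0,0,-50]
    - [0,0,-50]
  twist:
    - [0,0,0]
    - [0,0,0]
    - [0,0,0]
    - [0,0,0]
    - [0,0,0]
    - [0,0,0]
    - [0,0,0]
    - [0,0,0]
  claw: [0,0,0,0.6,0.6,0.6,0.6,0.6]

```text
time_s: 49.32
ee_pos: [0.4123, 0.2987, 0.2532]
eef_rot: [0.054, -3.141, 0.0]
force: [-0.1, 0.4, -1.3]
finger_gap: 0.0564
grasp_force: 0.0
```

>>> step_arm:
  translation:
    - [0,0,-48]
    - [-17,-46,-4]
    - [-17,-46,-4]
    - [-17,-46,-4]
    - [-17,-46,-4]
    - [-17,-46,-4]
    - [-17,-46,-4]
    - [-17,-46,-4]
  twist:
    - [0,0,0]
    - [0,0,0]
    - [0,0,0]
    - [0,0,0]
    - [0,0,0]
    - [0,0,0]
    - [0,0,0]
    - [0,0,0]
  claw: [0.6,0.6,0.6,0.6,0.6,0.6,0.6,0.6]

```text
time_s: 50.32
ee_pos: [0.5429, -0.0205, 0.3279]
eef_rot: [0.054, -3.141, -0.0]
force: [0.1, 1.1, -0.0]
finger_gap: 0.0561
grasp_force: 0.0
```

>>> step_arm:
  translation:
    - [-17,-46,0]
    - [-17,-46,0]
    - [-17,-46,0]
    - [0,0,0]
    - [0,0,0]
  twist:
    - [0,0,0]
    - [0,0,0]
    - [0,0,0]
    - [0,0,0]
    - [0,0,0]
  claw: [0.6,0.6,0.6,0.6,0.6]

```text
time_s: 50.95
ee_pos: [0.5981, -0.1547, 0.3276]
eef_rot: [0.054, -3.141, -0.001]
force: [-0.7, -0.2, 0.5]
finger_gap: 0.0562
grasp_force: 0.0
```

```bash
python3 - <<'E'
from h import *
handles(.217); plugged()
E
```

```text
t 50.95 tcp [ 598.1 -154.7  327.6] xang -178.03 tilt 0.03 F [-0.7 -0.2  0.5] gap 56.2 gf 0.0 q6 -1.92
handle/tip px [564, 237] c [637.7  91.2] wh [ 6.7 10.2] a 70.8 z 0.2156
handle/tip px [391, 239] c [643.2 -76. ] wh [6.7 4.4] a 34.2 z 0.2173
handle/tip px [477, 238] c [641.4   6.4] wh [ 7.  10.2] a 60.2 z 0.2164
handle/tip px [301, 240] c [ 649.1 -161.9] wh [9.8 6.7] a 3.8 z 0.2167
handle/tip px [290, 273] c [ 687.9 -160.2] wh [13.  30.1] a 6.4 z 0.2141
handle/tip px [545, 315] c [723.3 100.7] wh [ 4.8 23.5] a 3.6 z 0.2129
handle/tip px [261, 318] c [ 734.9 -198.6] wh [ 3.1 12.3] a 0.1 z 0.2137
handle/tip px [301, 318] c [ 733.9 -157.8] wh [ 3.1 11.5] a 3.9 z 0.2121
side orange 63 [0.5506 0.1674 0.1146] z 5/95% [0.1101 0.1176]
side orange 81 [0.5473 0.3127 0.1149] z 5/95% [0.1109 0.1172]
side orange 86 [0.4063 0.3119 0.1149] z 5/95% [0.1093 0.1177]
scene orange 49 [0.4138 0.2978 0.1125] z 5/95% [0.1083 0.1161]
scene orange 47 [0.5563 0.3008 0.1128] z 5/95% [0.1102 0.1166]
scene orange 60 [0.5572 0.1524 0.1131] z 5/95% [0.1084 0.119 ]
```

>>> step_arm:
  translation:
    - [-44.5,-4.5,25]
    - [-44,-4.5,23]
    - [0,0,0]
    - [0,0,50]
    - [0,0,50]
    - [0,0,0]
    - [0,0,0]
    - [0,0,0]
  twist:
    - [0,0,0]
    - [0,0,0]
    - [0,0,0]
    - [0,0,0]
    - [0,0,0]
    - [0,0,0]
    - [0,0,0]
    - [0,0,0]
  claw: [0.6,0.6,0.6,0.6,0.6,0.6,0,0]

```text
time_s: 52.1
ee_pos: [0.6877, -0.1612, 0.1831]
eef_rot: [-0.054, 3.137, -0.002]
force: [0.3, 1.0, -0.5]
finger_gap: 0.0397
grasp_force: 0.0
```

>>> step_arm:
  translation:
    - [0,0,0]
    - [0,0,0]
    - [0,0,0]
    - [0,0,-10]
    - [0,0,-9]
    - [0,0,0]
    - [0,0,0]
  twist:
    - [0,0,0]
    - [0,0,0]
    - [0,0,0]
    - [0,0,0]
    - [0,0,0]
    - [0,0,0]
    - [0,0,0]
  claw: [0,0,0,0,0,0,0]

```text
time_s: 52.98
ee_pos: [0.6868, -0.161, 0.1986]
eef_rot: [0.054, -3.141, -0.0]
force: [1.1, 0.1, -0.8]
finger_gap: 0.03
grasp_force: 30.0
```

>>> step_arm:
  translation:
    - [12,0,0]
    - [16,0,0]
    - [16,0,0]
    - [16,0,0]
    - [0,0,-40]
    - [0,0,0]
  twist:
    - [0,0,0]
    - [0,0,0]
    - [0,0,0]
    - [0,0,0]
    - [0,0,0]
    - [0,0,0]
  claw: [0,0,0,0,0,0]

```text
time_s: 53.72
ee_pos: [0.6277, -0.1634, 0.2418]
eef_rot: [-0.054, 3.137, -0.003]
force: [-1.5, 0.0, -0.8]
finger_gap: 0.0299
grasp_force: 30.0
```

>>> step_arm:
  translation:
    - [25.5,40.5,0]
    - [25.5,40.5,0]
    - [25.5,40.5,0]
    - [25.5,40.5,0]
    - [25.5,40.5,0]
    - [25.5,40.5,0]
    - [26,40.5,0]
    - [26,40.5,0]
  twist:
    - [0,0,0]
    - [0,0,0]
    - [0,0,0]
    - [0,0,0]
    - [0,0,0]
    - [0,0,0]
    - [0,0,0]
    - [0,0,0]
  claw: [0,0,0,0,0,0,0,0]

```text
time_s: 54.72
ee_pos: [0.4097, 0.1547, 0.238]
eef_rot: [0.054, -3.14, 0.0]
force: [0.9, -0.9, -0.9]
finger_gap: 0.0295
grasp_force: 30.0
```

>>> step_arm:
  translation:
    - [0,0,0]
    - [0,0,0]
  twist:
    - [0,0,0]
    - [0,0,0]
  claw: [0,0]

```text
time_s: 54.98
ee_pos: [0.4111, 0.1534, 0.2384]
eef_rot: [0.055, -3.141, 0.0]
force: [-0.7, 1.3, -0.9]
finger_gap: 0.0296
grasp_force: 30.0
```

```bash
python3 - <<'E'
from h import *
spools()
to(.4106,.1538,.1235)
E
```

```text
t 54.98 tcp [411.1 153.4 238.4] xang -178.01 tilt 0.03 F [-0.7  1.3 -0.9] gap 29.6 gf 30.0 q6 -1.33
side bed [0.5579, 0.1569] 0.0015 33 0.1041
side bed [0.4124, 0.1554] 0.0013 137 0.1082
side bed [0.542, 0.3371] 0.0048 31 0.1047
side bed [0.4031, 0.3355] 0.0048 25 0.1046
scene bed [0.4147, 0.1498] 0.0014 61 0.1062
scene bed [0.4497, 0.2817] 0.0042 15 0.1028
wrist bed [0.4099, 0.1534] 0.0007 292 0.1089
wrist bed [0.41, 0.29] 0.0008 23 0.116
wrist bed [0.3915, 0.3067] 0.0006 13 0.1156
wrist bed [0.555, 0.1557] 0.001 114 0.1047
wrist bed [0.5643, 0.1819] 0.0007 14 0.1152
t 55.12 tcp [411.4 152.9 238.5] xang -178.1 tilt 0.03 F [ 0.6 -0.1 -1.3] gap 30.0 gf 30.0 q6 -1.33
tool shift mm [  0.7   0.9 115. ]
```

>>> step_arm:
  translation:
    - [0.3,0.3,48]
    - [0,0,36]
    - [0,0,15]
    - [0,0,9]
    - [0,0,5]
    - [0,0,2]
    - [0,0,0]
    - [0,0,0]
  twist:
    - [0,0,0]
    - [0,0,0]
    - [0,0,0]
    - [0,0,0]
    - [0,0,0]
    - [0,0,0]
    - [0,0,0]
    - [0,0,0]
  claw: [0,0,0,0,0,0,0,0]

```text
time_s: 56.12
ee_pos: [0.411, 0.154, 0.1244]
eef_rot: [-0.054, 3.14, 0.0]
force: [3.0, -0.7, 0.7]
finger_gap: 0.0297
grasp_force: 30.0
```

>>> step_arm:
  translation:
    - [-1,0,1.5]
    - [0,0,0.5]
    - [0,0,0]
    - [0,0,0]
    - [0,0,0]
    - [0,0,-30]
    - [0,0,-50]
    - [0,0,-50]
  twist:
    - [0,0,0]
    - [0,0,0]
    - [0,0,0]
    - [0,0,0]
    - [0,0,0]
    - [0,0,0]
    - [0,0,0]
    - [0,0,0]
  claw: [0,0,0,0.6,0.6,0.6,0.6,0.6]

```text
time_s: 57.12
ee_pos: [0.4113, 0.1539, 0.2532]
eef_rot: [0.054, -3.14, 0.0]
force: [0.2, 0.8, -0.5]
finger_gap: 0.0559
grasp_force: 0.0
```

>>> step_arm:
  translation:
    - [0,0,-48]
    - [0,-15,-50]
    - [0,-15,-20]
    - [0,0,0]
    - [0,0,0]
  twist:
    - [0,0,0]
    - [0,0,0]
    - [0,0,0]
    - [0,0,0]
    - [0,0,0]
  claw: [0,0,0,0,0]

```text
time_s: 57.75
ee_pos: [0.4125, 0.1243, 0.3686]
eef_rot: [0.054, -3.139, 0.0]
force: [-0.9, -0.2, -0.1]
finger_gap: 0.0098
grasp_force: 0.0
```

```bash
python3 - <<'E'
from h import *
plugged(); handles(.156,(.33,.65,.07,.38))
P=camera_params("wrist"); im,d=read_camera("wrist"); W=world("wrist",d,P); hsv=cv2.cvtColor(im,cv2.COLOR_BGR2HSV)
cv2.imwrite("pics/w6.png",im)
with np.errstate(invalid="ignore"): m=((hsv[...,0]<5)|(hsv[...,0]>174))&(hsv[...,1]>150)&(W[...,2]>.07)&(W[...,2]<.11)&(W[...,0]>.38)&(W[...,0]<.6)&(W[...,1]>-.1)&(W[...,1]<.12)
p=W[m]; c=p.mean(0); u,s,v=np.linalg.svd(p[:,:2]-c[:2],full_matrices=False); t=(p[:,:2]-c[:2])@v[0]; print("sleeve",len(p),c,v[0],t.min(),t.max(),p[:,2].max())
for q in ["valve_pivot","valve_grip"]:
    for r in spot_point(q,"wrist")[:2]:
        x,y=map(int,np.round(r["xy"])); print(q,r,W[y,x])
with np.errstate(invalid="ignore"): m=(hsv[...,0]>5)&(hsv[...,0]<28)&(hsv[...,1]>70)&(W[...,2]>.03)&(W[...,2]<.07)&(W[...,0]>.38)&(W[...,0]<.62)&(W[...,1]>-.1)&(W[...,1]<.075)
n,l,st,_=cv2.connectedComponentsWithStats(m.astype(np.uint8)); k=1+st[1:,4].argmax(); p=W[l==k]; print("pipe",len(p),cv2.minAreaRect((p[:,:2]*1000).astype(np.float32)))
E
```

```text
side orange 66 [0.5509 0.1682 0.1146] z 5/95% [0.1088 0.1182]
side orange 66 [0.4039 0.1694 0.1147] z 5/95% [0.1097 0.1172]
side orange 82 [0.5473 0.313  0.1145] z 5/95% [0.1108 0.1176]
side orange 91 [0.4068 0.3132 0.1147] z 5/95% [0.1098 0.1174]
scene orange 57 [0.4139 0.2963 0.1125] z 5/95% [0.1093 0.118 ]
scene orange 56 [0.4108 0.153  0.1126] z 5/95% [0.1096 0.1179]
scene orange 47 [0.5556 0.3004 0.1128] z 5/95% [0.1101 0.1169]
scene orange 57 [0.5584 0.1557 0.1133] z 5/95% [0.109  0.1192]
t 57.85 tcp [412.5 124.4 368.7] xang -178.01 tilt 0.12 F [-0.6 -0.2 -0.5] gap 2.4 gf 0.0 q6 -1.4
handle/tip px [327, 164] c [408.7 154.4] wh [12.3 29.2] a 1.9 z 0.1554
handle/tip px [444, 170] c [411.8 299.3] wh [30.9 12.4] a 89.2 z 0.1555
handle/tip px [431, 274] c [552. 301.] wh [12.7 30.4] a 3.7 z 0.155
sleeve 166 [0.46568049 0.0436359  0.08955481] [ 0.72689156 -0.68675225] -0.033384073204374344 0.029319331103188184 0.09280417551366363
valve_pivot {'xy': [233.9, 222.9], 'p': 0.6} [0.50682819 0.01012411 0.09149033]
valve_pivot {'xy': [333.1, 153.4], 'p': 0.21} [0.39555546 0.14869361 0.1138963 ]
valve_grip {'xy': [257.2, 190.2], 'p': 0.72} [0.45578756 0.04425975 0.09049982]
valve_grip {'xy': [111.8, 196.1], 'p': 0.35} [ 0.49884376 -0.21862791  0.00289898]
pipe 403 ((530.8675537109375, 28.854293823242188), (54.123199462890625, 26.347885131835938), 39.9424934387207)
```

View pics/w6.png

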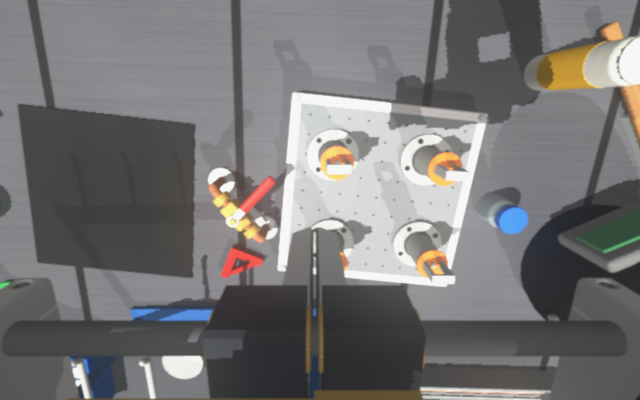

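The picture shows orange plugs seated in all four spools, at (337,158), (445,168), (435,262) and (345,255 behind the finger). All lips measure about 112 mm up. The valve pivot is at (234,220), with the handle pointing to (272,182). I'll plan the push.

```bash
python3 - <<'E'
import numpy as np
piv=np.array([.507,.008])
def P(a,extra=0):
    a=np.radians(a); u=np.array([np.cos(a),np.sin(a)]); t=np.array([-u[1],u[0]])
    h=.008*abs(t[0])+.0125*abs(t[1])+.007
    return piv+.062*u-(h+extra)*t
s=P(138,.012); print("start",s); p=s
for a in list(range(138,223,7))+[225]:
    q=P(a); d=(q-p)*1000; print(a,q.round(4),"tool",[round(-d[0],1),round(d[1],1)]); p=q
E
```

```text
start [0.48343615 0.07448724]
138 [0.4754 0.0656] tool [np.float64(8.0), np.float64(-8.9)]
145 [0.4687 0.0614] tool [np.float64(6.7), np.float64(-4.1)]
152 [0.4625 0.0563] tool [np.float64(6.2), np.float64(-5.1)]
159 [0.4568 0.0503] tool [np.float64(5.7), np.float64(-6.0)]
166 [0.4519 0.0434] tool [np.float64(4.9), np.float64(-6.9)]
173 [0.4479 0.0358] tool [np.float64(4.0), np.float64(-7.7)]
180 [0.445  0.0275] tool [np.float64(2.9), np.float64(-8.3)]
187 [0.443  0.0207] tool [np.float64(2.0), np.float64(-6.8)]
194 [0.4417 0.0134] tool [np.float64(1.2), np.float64(-7.2)]
201 [0.4414 0.0059] tool [np.float64(0.3), np.float64(-7.6)]
208 [ 0.442  -0.0019] tool [np.float64(-0.6), np.float64(-7.8)]
215 [ 0.4437 -0.0097] tool [np.float64(-1.7), np.float64(-7.8)]
222 [ 0.4464 -0.0174] tool [np.float64(-2.8), np.float64(-7.7)]
225 [ 0.448  -0.0206] tool [np.float64(-1.5), np.float64(-3.2)]
```

>>> step_arm:
  translation:
    - [0,0,0]
    - [-30,-25,0]
    - [-34,-26,0]
    - [0,0,50]
    - [0,0,50]
    - [0,0,50]
    - [0,0,0]
    - [0,0,0]
  twist:
    - [0,0,2]
    - [0,0,0]
    - [0,0,0]
    - [0,0,0]
    - [0,0,0]
    - [0,0,0]
    - [0,0,0]
    - [0,0,0]
  claw: [0,0,0,0,0,0,0,0]

```text
time_s: 59.05
ee_pos: [0.4774, 0.0731, 0.222]
eef_rot: [0.002, 3.139, 0.0]
force: [0.6, 0.1, 0.6]
finger_gap: 0.0004
grasp_force: 0.0
```

>>> step_arm:
  translation:
    - [-6,1.5,20]
    - [0,0,45]
    - [0,0,45]
    - [0,0,38]
    - [0,0,0]
    - [0,0,0]
  twist:
    - [0,0,0]
    - [0,0,0]
    - [0,0,0]
    - [0,0,0]
    - [0,0,0]
    - [0,0,0]
  claw: [0,0,0,0,0,0]

```text
time_s: 59.8
ee_pos: [0.4842, 0.0746, 0.0744]
eef_rot: [0.001, 3.138, 0.0]
force: [0.8, 0.3, 0.2]
finger_gap: 0.0004
grasp_force: 0.0
```

>>> step_arm:
  translation:
    - [4,-4.5,0]
    - [4,-4.5,0]
    - [6.7,-4.1,0]
    - [6.2,-5.1,0]
    - [5.7,-6,0]
    - [4.9,-6.9,0]
    - [0,0,0]
    - [0,0,0]
  twist:
    - [0,0,0]
    - [0,0,0]
    - [0,0,0]
    - [0,0,0]
    - [0,0,0]
    - [0,0,0]
    - [0,0,0]
    - [0,0,0]
  claw: [0,0,0,0,0,0,0,0]

```text
time_s: 60.8
ee_pos: [0.451, 0.0433, 0.0718]
eef_rot: [-0.001, -3.141, 0.0]
force: [-0.5, 0.5, 0.3]
finger_gap: 0.0004
grasp_force: 0.0
```

```bash
cat >> h.py <<'E'
def sleeve():
    pose(); out=[]
    for cam in ["side","scene","wrist"]:
        P=camera_params(cam); im,d=read_camera(cam); W=world(cam,d,P); hsv=cv2.cvtColor(im,cv2.COLOR_BGR2HSV)
        with np.errstate(invalid="ignore"): m=((hsv[...,0]<5)|(hsv[...,0]>174))&(hsv[...,1]>150)&(W[...,2]>.07)&(W[...,2]<.11)&(W[...,0]>.38)&(W[...,0]<.6)&(W[...,1]>-.1)&(W[...,1]<.12)
        p=W[m]
        if len(p)<10: print(cam,"few"); continue
        c=p.mean(0); v=np.linalg.svd(p[:,:2]-c[:2],full_matrices=False)[2][0]; v=v*np.sign(v@(c[:2]-[.507,.008])); t=(p[:,:2]-c[:2])@v
        print(cam,"sleeve",len(p),c.round(4),"angle",round(np.degrees(np.arctan2(v[1],v[0]))%360,1),"len",round(np.ptp(t),3),"from pivot",round(np.degrees(np.arctan2(*(c[:2]-[.507,.008])[::-1]))%360,1))
E
python3 -c "
from h import *
sleeve()"
```

```text
t 60.8 tcp [451.   43.3  71.8] xang 179.96 tilt 0.03 F [-0.5  0.5  0.3] gap 0.4 gf 0.0 q6 -1.56
side sleeve 40 [0.4311 0.0304 0.0899] angle 166.3 len 0.022 from pivot 163.5
scene sleeve 49 [0.4603 0.0173 0.0892] angle 163.9 len 0.058 from pivot 168.7
wrist sleeve 1072 [0.4505 0.0204 0.0902] angle 163.3 len 0.051 from pivot 167.7
```

>>> step_arm:
  translation:
    - [4,-7.7,0]
    - [2.9,-8.3,0]
    - [2,-6.8,0]
    - [1.2,-7.2,0]
    - [0.3,-7.6,0]
    - [-0.6,-7.8,0]
    - [0,0,0]
    - [0,0,0]
  twist:
    - [0,0,0]
    - [0,0,0]
    - [0,0,0]
    - [0,0,0]
    - [0,0,0]
    - [0,0,0]
    - [0,0,0]
    - [0,0,0]
  claw: [0,0,0,0,0,0,0,0]

```text
time_s: 61.95
ee_pos: [0.4413, -0.0021, 0.0719]
eef_rot: [-0.001, -3.141, 0.0]
force: [0.3, -0.0, -0.0]
finger_gap: 0.0005
grasp_force: 0.0
```

>>> step_arm:
  translation:
    - [-1,-4,0]
    - [-1,-4,0]
    - [0,0,0]
    - [0,0,0]
  twist:
    - [0,0,0]
    - [0,0,0]
    - [0,0,0]
    - [0,0,0]
  claw: [0,0,0,0]

```text
time_s: 62.45
ee_pos: [0.4433, -0.0101, 0.0719]
eef_rot: [-0.001, -3.142, 0.0]
force: [-0.4, -0.7, 0.3]
finger_gap: 0.0004
grasp_force: 0.0
```

```bash
python3 -c "
from h import *
sleeve()"
```

```text
t 62.45 tcp [443.3 -10.1  71.9] xang 179.96 tilt 0.01 F [-0.4 -0.7  0.3] gap 0.4 gf 0.0 q6 -1.68
side sleeve 19 [ 0.4587 -0.0197  0.0879] angle 215.7 len 0.066 from pivot 209.9
scene sleeve 72 [ 0.4667 -0.0271  0.0889] angle 213.1 len 0.061 from pivot 221.1
wrist sleeve 1005 [ 0.4442 -0.0345  0.0902] angle 213.6 len 0.058 from pivot 214.1
```

>>> step_arm:
  translation:
    - [-1.2,-2.7,0]
    - [-1.2,-2.7,0]
    - [0,0,0]
  twist:
    - [0,0,0]
    - [0,0,0]
    - [0,0,0]
  claw: [0,0,0]

```text
time_s: 62.98
ee_pos: [0.4458, -0.0156, 0.0719]
eef_rot: [-0.001, -3.142, 0.0]
force: [-1.3, 0.7, -0.2]
finger_gap: 0.0005
grasp_force: 0.2
```

>>> step_arm:
  translation:
    - [-1.3,-2.7,0]
    - [0,0,0]
  twist:
    - [0,0,0]
    - [0,0,0]
  claw: [0,0]

```text
time_s: 63.22
ee_pos: [0.4471, -0.0183, 0.0719]
eef_rot: [0.001, 3.142, -0.0]
force: [-0.2, 0.9, -0.1]
finger_gap: 0.0007
grasp_force: 0.3
```

>>> step_arm:
  translation:
    - [-1,-1.7,0]
    - [0,0,0]
  twist:
    - [0,0,0]
    - [0,0,0]
  claw: [0,0]

```text
time_s: 63.48
ee_pos: [0.4475, -0.0191, 0.0718]
eef_rot: [-0.001, -3.14, -0.002]
force: [-3.2, 9.6, 1.9]
finger_gap: 0.0005
grasp_force: 4.7
```

>>> step_arm:
  translation:
    - [-1,-1.7,0]
    - [0,0,0]
  twist:
    - [0,0,0]
    - [0,0,0]
  claw: [0,0]

```text
time_s: 63.72
ee_pos: [0.4478, -0.0195, 0.0716]
eef_rot: [-0.001, -3.138, -0.006]
force: [-7.9, 21.1, 6.8]
finger_gap: 0.0004
grasp_force: 10.6
```

```bash
python3 -c "
from h import *
sleeve()"
```

```text
t 63.73 tcp [447.8 -19.5  71.6] xang 179.97 tilt 0.28 F [-7.9 21.1  6.8] gap 0.4 gf 10.6 q6 -1.7
side sleeve 32 [ 0.4717 -0.0188  0.0877] angle 219.4 len 0.065 from pivot 217.2
scene sleeve 75 [ 0.472  -0.0318  0.0887] angle 221.4 len 0.06 from pivot 228.7
wrist sleeve 887 [ 0.45   -0.0437  0.0903] angle 218.5 len 0.057 from pivot 222.2
```

The handle is at its stop: 22 N with no further motion. I'll back off, rise and check everything.

>>> step_arm:
  translation:
    - [4,7,0]
    - [4,8,0]
    - [0,0,-40]
    - [0,0,-50]
    - [0,0,-50]
    - [0,0,-50]
    - [20,-30,-20]
    - [0,0,0]
  twist:
    - [0,0,0]
    - [0,0,0]
    - [0,0,0]
    - [0,0,0]
    - [0,0,0]
    - [0,0,0]
    - [0,0,0]
    - [0,0,0]
  claw: [0,0,0,0,0,0,0,0]

```text
time_s: 64.88
ee_pos: [0.4208, -0.0374, 0.2834]
eef_rot: [0.004, 3.138, -0.002]
force: [-0.2, -0.0, -0.9]
finger_gap: 0.0005
grasp_force: 0.0
```

```bash
python3 - <<'E'
from h import *
sleeve(); plugged(); handles(.156,(.33,.65,.07,.38))
a,_=read_camera("side"); b,_=read_camera("wrist")
cv2.imwrite("pics/fin.png",np.hstack([cv2.resize(a[120:400,200:460],(400,431)),cv2.resize(b[:340],(400,212)) if 0 else cv2.copyMakeBorder(cv2.resize(b,(400,250)),0,181,0,0,0)]))
E
```

```text
t 64.88 tcp [420.8 -37.4 283.4] xang 179.87 tilt 0.2 F [-0.2 -0.  -0.9] gap 0.5 gf 0.0 q6 -1.74
side sleeve 97 [ 0.464  -0.0277  0.0888] angle 222.0 len 0.064 from pivot 219.7
scene sleeve 81 [ 0.4707 -0.0336  0.0888] angle 222.0 len 0.061 from pivot 228.9
wrist sleeve 583 [ 0.4624 -0.0316  0.0898] angle 222.0 len 0.065 from pivot 221.6
side orange 65 [0.5507 0.1673 0.1145] z 5/95% [0.1097 0.1174]
side orange 105 [0.3998 0.1632 0.1144] z 5/95% [0.1103 0.1179]
side orange 82 [0.5476 0.3128 0.1148] z 5/95% [0.1102 0.1172]
side orange 91 [0.4066 0.3126 0.1147] z 5/95% [0.1103 0.1175]
scene orange 50 [0.4158 0.2964 0.1132] z 5/95% [0.1108 0.1167]
scene orange 57 [0.4129 0.1522 0.1126] z 5/95% [0.1091 0.1163]
scene orange 46 [0.5568 0.2997 0.1131] z 5/95% [0.1099 0.1162]
scene orange 54 [0.558  0.1552 0.1127] z 5/95% [0.1096 0.1189]
t 65.12 tcp [421.  -36.  281.1] xang 179.99 tilt 0.08 F [-0.5 -1.  -0.8] gap 0.7 gf 0.0 q6 -1.74
handle/tip px [497, 170] c [408.9 153.9] wh [12.4 30.7] a 2.4 z 0.1555
handle/tip px [477, 305] c [555.9 155.1] wh [12.5 30.9] a 0.1 z 0.155
```

View pics/fin.png

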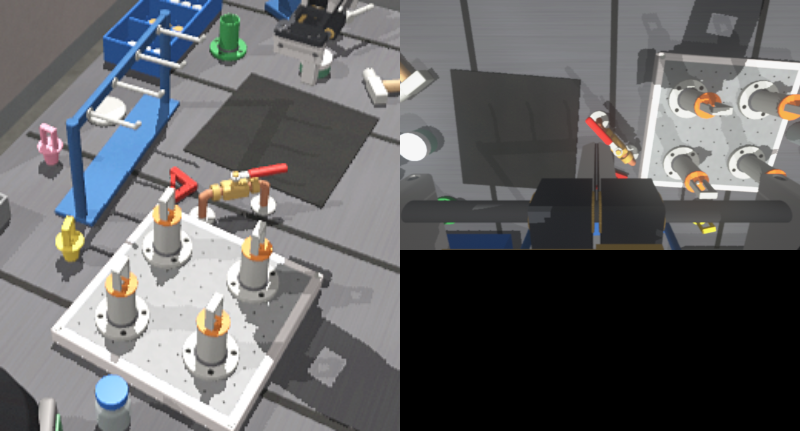

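The final view shows four upright, plugged spools wholly on the bed. The valve handle lies in line with the pipe at (262,172), the rack and mat are empty, and the bystanders and look-alikes are untouched. I'll hand the job in.

```bash
python3 -c "
from station import job
print(job.finish_job())"
```

```text
the job is handed in; nothing more can be done
None
```

The job is handed in (no result was returned): all four spools stand upright and plugged on the purge bed, and the argon valve is fully open at its stop. There were four plugs for four spools, so no spares were left on the rack.

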